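Focus a hand loupe over the right specimen holder

TASK

Of the three aluminium specimen holders, stand the middle-sized one (20 mm across) upright and fully down in the round socket of the inspection stand and let go of it. Then pick up the hand loupe by its handle and hold it level and still with its lens centred over that holder, at the height marked by the red collar on the stand's post (the middle of its rim within the collar's thickness), touching neither the holder nor the stand. Finish while still holding the loupe there; do not shift the collar and leave all the other things where they stand.

Things in the scene. Friction and masses are not known exactly. Their poses are not given: they have to be found in the camera images.
- middle_center (a point): the middle-sized specimen holder, the right one: upright aluminium cylinder 20 mm across, 36 mm tall in all (metal up to 28 mm, above it a small yellow resin block 10 mm across, tapering), loose, about 30 g; the point is on its axis, 18 mm above its underside, z up along the axis
- small_center (a point): look-alike holder, 14 mm across, otherwise the same shape and 36 mm tall; point on its axis 18 mm above its underside; to be left alone
- large_center (a point): look-alike holder, 26 mm across, otherwise the same shape and 36 mm tall (does not enter the socket); point on its axis 18 mm above its underside; to be left alone
- socket (a point): centre of the flat floor of the round socket in the inspection stand; the socket is 24 mm across, 8 mm deep, its rim (slightly chamfered) 14 mm above the table. The stand is fixed: a dark steel base plate 130 x 64 x 14 mm that reaches from 35 mm behind (-x) to 95 mm beyond (+x) the socket along the stand's own x axis (the axes of this point); a post 10 mm thick stands 75 mm from the socket along +x and ends 136 mm above the table
- collar_mark (a point): centre of the red collar on the post, the focal-height mark: collar 22 mm across, 14 mm tall (7 mm above and below this point), with a small thumbscrew on its far side; it clamps by friction and sits at a different height each time, 85 to 115 mm above the table
- lens_center (a point): centre of the loupe's lens: loose loupe of about 70 g, round black rim 48 mm across and 10 mm thick, the point half-way up the rim; the loupe's x axis points from the handle to the lens, z is the lens's normal (up as it lies)
- loupe_grip (a point): middle of the loupe's blue handle, 62 mm from the lens centre along the loupe's -x: a bar 60 mm long, 18 mm wide and 18 mm tall with rounded edges; the point is half-way up the bar, 9 mm above its underside (and 4 mm above the lens centre); as it lies, the handle and rim rest on the table
- loupe: the whole loupe; origin under the lens centre, at the underside of the rim. The tall microtome stands behind: its handwheel crank, handwheel and side knobs (up to 0.35 m high) reach forward to x = 0.49, 0.52 and 0.54 m at y = 0.05 to 0.20 m, so carry things past it in front, near x = 0.44 m
- holder_middle: the middle-sized holder; origin at the centre of its underside
- stand: the fixed inspection stand with its post and collar; origin on the table right under the socket's centre, x towards the post
- block_puck: aluminium puck with four small resin blocks on top, 36 mm across, 22 mm tall, a bystander; origin under its centre
- drop_bottle: small white bottle with a blue cap, 33 mm across, 64 mm tall, a bystander; origin under its centre

How it is judged:
On the way, in this order (a step that is already met when the one before it is completed fails the run):
1. the middle-sized holder stands fully down in the socket, let go of (horizontal distance between middle_center and socket below 0.005 m and z of holder_middle in the frame of socket below 0.003 m and angle between holder_middle's own z axis and vertical below 0.1 rad and contact force between the fingers and holder_middle below 0.1 N), for 0.2 s.
2. the loupe is lifted (height (world z) of lens_center above 0.05 m), for 0.1 s.
At the end, for the whole second after the job is handed in: Middle holder upright (0.1 rad) in the socket, within 5 mm of its centre and 3 mm of its floor; loupe held still in the fingers, touching neither stand nor holder, lens within 10 mm sideways of the holder's axis, within 7 mm of the collar centre's height, level within 0.14 rad (horizontal distance between middle_center and socket below 0.005 m and z of holder_middle in the frame of socket below 0.003 m and angle between holder_middle's own z axis and vertical below 0.1 rad and horizontal distance between lens_center and middle_center below 0.01 m and z of lens_center in the frame of collar_mark between -0.007 and 0.007 m and angle between lens_center's own z axis and vertical below 0.14 rad and linear speed of loupe below 0.015 m/s and contact force between the fingers and loupe above 1 N and contact force between loupe and stand below 0.1 N and contact force between loupe and holder_middle below 0.1 N); the arm keeps its last pose, push and grip.
It fails at once if a look-alike holder is moved by more than 20 mm (distance of any of small_center, large_center from where it was at the start of the episode above 0.02 m).
It fails at once if the collar is shifted by more than 4 mm (distance of collar_mark from where it was at the start of the episode above 0.004 m).
It fails at once if the puck or the bottle is moved by more than 30 mm (distance of any of block_puck, drop_bottle from where it was at the start of the episode above 0.03 m).
It fails at once if the loupe is knocked against the middle-sized holder (over 3 N) (contact force between loupe and holder_middle above 3 N).
It also fails if it takes over 67 s, if anything falls off the work surface, if the arm or the gripper's body presses on something with over 40 N, if the wrist force passes 120 N, or if a joint passes its speed limit or range.

ROBOT

A 6-joint arm with a two-finger parallel gripper is mounted at the origin on a cart in front of the work surface, level with it; the furniture and walls round the work are solid. World frame = base frame: x ahead of the robot, y to its left, z up, the work surface at z = 0. Lengths are in m, angles in rad, forces in N, time in s.
With the tool pointing down it reaches from about 0.35 to 0.85 m from the base axis. Payload 8.1 kg.
Tool frame: the origin (TCP) lies at the very end of the fingers, on their centre line; the grasp point (between the pads) lies 19 mm behind it (ctrl.pinch_z is the distance from the TCP to the grasp point, in m); z points along the fingers, y is the direction in which the jaws open and shut (so a half turn about z gives the same grasp; the last joint's range is limited). The gripper opens to 93 mm and grips with 3 to 60 N. Pads are 15 mm wide; open, the fingers measure 128 mm over their backs; the gripper's body (75 mm by 188 mm) begins 65 mm behind the grasp point.
Start: joints at [1.105, 0.13, 1.488, -0, 1.523, -0.085], TCP at [0.223, 0.557, 0.219] pointing down, gripper open.
Joint ranges: [-2.96, 2.96], [-0.89, 2.26], [0.02, 2.5], [-1.34, 4.48], [0, 2.73], [-2.66, 2.66]. Speed limits (rad/s): [2.39, 2.39, 2.79, 3.14, 3.14, 3.14].

INTERFACE

Orientations are given as a unit quaternion [x, y, z, w].
In Python, from plant import monitor, cams, job_done, ctrl gives the robot as it stands.
- The arm moves only by the tool move_arm, never from a script. Its argument "commands" is a list that holds one entry, the list of rows, each a list of 7 numbers: the shift along the tool's x, y, z in m, then the turn, a rotation vector about the tool's x, y, z in degrees, then the finger opening in m, from 0 to 0.093. In form: [[[x, y, z, ax, ay, az, hand], ...]]. A call has 1 to 20 rows; each row shifts and turns the commanded pose from where the row before left it, along the tool's axes as they then stand; what a row does not reach is not made up. A row lasts 1/12 s, in which the tool goes at most 41.7 mm and 7.16 degrees, less where a joint would pass 70% of its speed; a pose out of reach is approached as far as the arm can. A call with a gripper value outside its range is refused whole. The fingers move at their own pace and stop on an object; "squeeze" is the grip in N (left out, the last holds). Time passes only in rows, so rows that do not move let the fingers close. It gives the time, the measured TCP pose, the force and the opening at its end, in the units of the state.
- monitor.observe(): the state, without advancing time (a new reading comes with each control period).
- cams.snapshot(name): name is "scene" or "side" or "wrist"; returns a dict with "color" (420x560x3 uint8, red, green, blue), "fx", "fy", "cx", "cy" (pixels), "rvec" (rotation vector, rad) and "tvec" (3), from world to camera coordinates, as OpenCV has them; the wrist camera has in their place "hand_eye" (4x4, takes a point from camera to tool coordinates, whose origin is the TCP and whose axes are the flange's). Camera axes: x right, y down, z forward; pixel columns grow to the right and rows downward; lengths in m; the calibration is good to about 2 mm. A picture is of the moment at which its call begins: read the wrist's pose just before it. There is no depth.
- job_done(): hands the job in, once; it reports no verdict.
The state is a dict: "clock": time; "qpos": joint angles; "qvel": joint speeds; "joint_efforts": joint torques, N m; "position": TCP position; "tool_rot": TCP orientation; "ft_force": force on the tool from outside, world axes, zero at the start; "torque": the same for the moment, N m; "finger_gap": finger opening in m.
Only numpy, scipy, OpenCV 4.12 (cv2) and the standard library are available. Lean on these libraries where they do the work, as an engineer would, in place of code of your own. Each camera call takes 0.05 s, during which the arm holds its last target.

## Working session

There is one attempt and no reset: what is moved stays moved. The work goes in short steps, Python scripts to look and compute and a tool call to move; the robot and the scene stay as the last step left them, time stands still between calls to the robot, and variables do not carry over. Pictures are saved under pics/ and viewed, and the job is handed in when it is done.

Besides the shell and the picture viewer there is one more tool, called after "Emit:" as name([rows], argument=value, ...), one row to a line, values as JSON. move_arm: Moves the arm, as the interface text tells. Its arguments: {"type":"object","properties":{"commands":{"type":"array"},"squeeze":{"type":"number"}},"required":["commands"]}

```bash
ls; mkdir -p pics
python3 - <<'E'
from plant import monitor,cams,ctrl
import cv2,pickle
print(monitor.observe()); print(ctrl.pinch_z)
d={}
for n in ["scene","side","wrist"]:
    s=monitor.observe();c=cams.snapshot(n);d[n]=(s,c)
    cv2.imwrite(f"pics/{n}0.png",c["color"][:,:,::-1])
    print(n,{k:v for k,v in c.items() if k!="color"})
pickle.dump(d,open("s0.pkl","wb"))
E
```

```text
pics
{'clock': 0.0, 'qpos': array([ 1.10458363e+00,  1.31127688e-01,  1.48927125e+00, -2.43317358e-05,
        1.52298111e+00, -8.53991910e-02]), 'qvel': array([-0.00092618, -0.00121695, -0.00230582, -0.00023638, -0.00021974,
        0.00321063]), 'joint_efforts': array([ 5.94085668e-04, -5.59840178e+01, -4.91763747e+01,  7.68730533e-02,
        3.50900728e-02, -1.23690493e-04]), 'position': array([0.22274058, 0.5565213 , 0.21761184]), 'tool_rot': array([ 1.89257655e-01,  9.81927055e-01, -8.63229679e-04, -2.31681600e-04]), 'ft_force': array([ 0.09197509,  1.08653503, -0.97910271]), 'torque': array([-0.02651019,  0.02385663,  0.06877369]), 'finger_gap': 0.0931001724360453}
0.0188
scene {'fx': 459.33863212929344, 'fy': 459.33863212929344, 'cx': 277.30326602746175, 'cy': 204.3184604167155, 'rvec': array([ 0.5960939 , -2.47912938,  1.40726717]), 'tvec': array([0.49949469, 0.20933715, 1.31346811])}
side {'fx': 444.1793940969876, 'fy': 444.1793940969876, 'cx': 273.005959913007, 'cy': 207.16231781242237, 'rvec': array([ 2.06130002, -0.18925494,  0.11570712]), 'tvec': array([-0.58262164,  0.11840648,  1.00537298])}
wrist {'fx': 320.42556116529846, 'fy': 320.42556116529846, 'cx': 283.24189974248793, 'cy': 213.69246618558594, 'hand_eye': array([[ 2.70245946e-04, -9.55110031e-01, -2.96251170e-01,
         8.21569326e-02],
       [ 9.99999737e-01,  5.86648962e-05,  7.23083877e-04,
        -7.79253401e-04],
       [-6.73245120e-04, -2.96251287e-01,  9.55109796e-01,
        -1.66775184e-01],
       [ 0.00000000e+00,  0.00000000e+00,  0.00000000e+00,
         1.00000000e+00]])}
```

View pics/scene0.png

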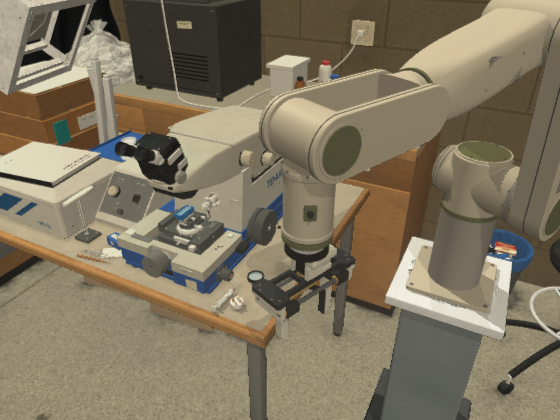

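View pics/side0.png

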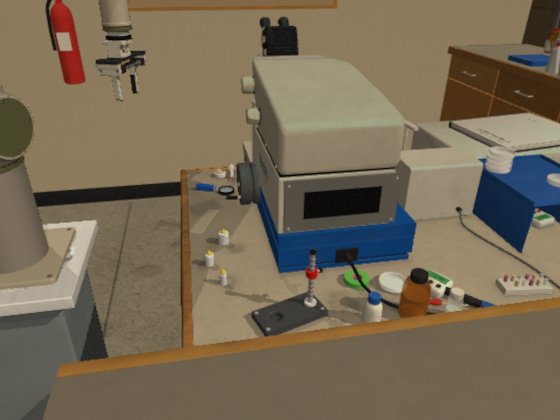

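View pics/wrist0.png

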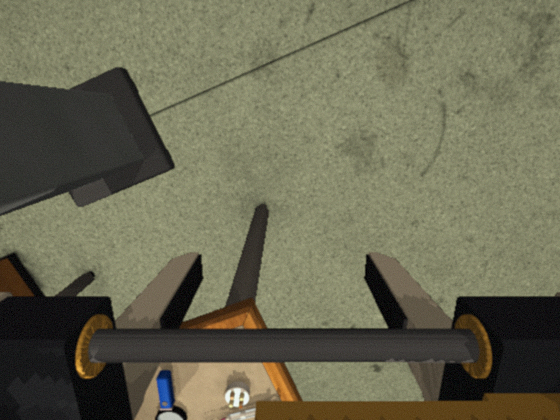

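The side view shows the loupe at (205-240,188), three holders at (224,237), (210,258), (223,277), and the stand with its socket near (277,317) and the red collar at (311,272). I'll enlarge it to measure.

```bash
cat > h.py <<'E'
import numpy as np,cv2
from scipy.spatial.transform import Rotation as R
def ray(c,u,v,s=None):
    d=np.array([(u-c["cx"])/c["fx"],(v-c["cy"])/c["fy"],1.])
    if "rvec" in c:
        M=R.from_rotvec(c["rvec"]).as_matrix(); return -M.T@c["tvec"], M.T@d
    T=c["hand_eye"]; Q=R.from_quat(s["tool_rot"]).as_matrix()
    return Q@T[:3,3]+s["position"], Q@(T[:3,:3]@d)
def onz(c,u,v,z,s=None):
    o,d=ray(c,u,v,s); return o+d*(z-o[2])/d[2]
def proj(c,p,s=None):
    p=np.atleast_2d(p)
    if "rvec" in c:
        q=p@R.from_rotvec(c["rvec"]).as_matrix().T+c["tvec"]
    else:
        T=c["hand_eye"]; Q=R.from_quat(s["tool_rot"]).as_matrix()
        q=((p-s["position"])@Q-T[:3,3])@T[:3,:3]
    return np.c_[q[:,0]/q[:,2]*c["fx"]+c["cx"],q[:,1]/q[:,2]*c["fy"]+c["cy"]]
def crop(c,name,x0,y0,x1,y1,k):
    im=cv2.resize(c["color"][y0:y1,x0:x1,::-1],None,fx=k,fy=k,interpolation=cv2.INTER_CUBIC)
    cv2.imwrite(f"pics/{name}.png",im)
E
python3 - <<'E'
import pickle
from h import *
d=pickle.load(open("s0.pkl","rb"));c=d["side"][1]
crop(c,"side0a",180,160,260,215,10)
crop(c,"side0b",190,220,350,340,5)
for n,u,v,z in [("large",224,240,.01),("mid",210,260,.01),("small",223,279,.01),("sock",277,317,.014),("post",311,303,.014),("lens",227,189,.005),("grip",205,187,.009)]:
    print(n,onz(c,u,v,z).round(3))
print(ray(c,0,0)[0])
E
```

```text
large [ 0.47  -0.019  0.01 ]
mid [ 0.432 -0.096  0.01 ]
small [ 0.455 -0.169  0.01 ]
sock [ 0.543 -0.306  0.014]
post [ 0.615 -0.28   0.014]
lens [0.504 0.266 0.005]
grip [0.44  0.283 0.009]
[ 0.4197816  -0.91977641  0.58483986]
```

View pics/side0a.png

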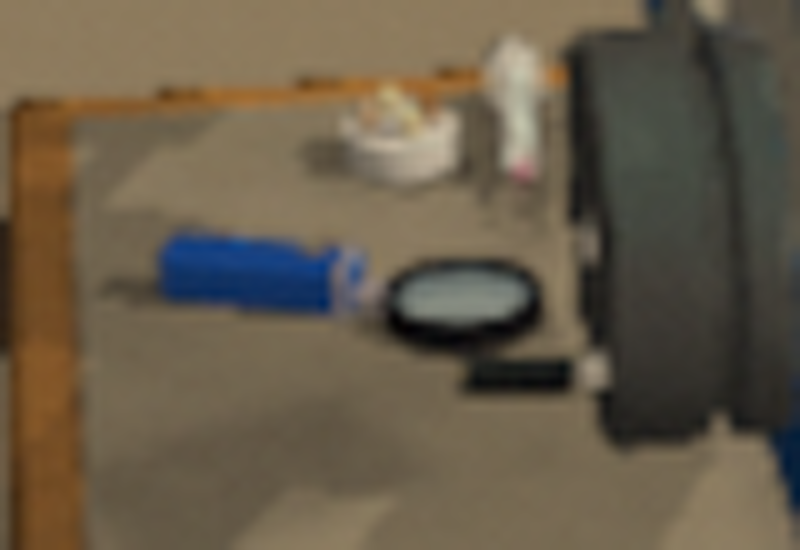

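View pics/side0b.png

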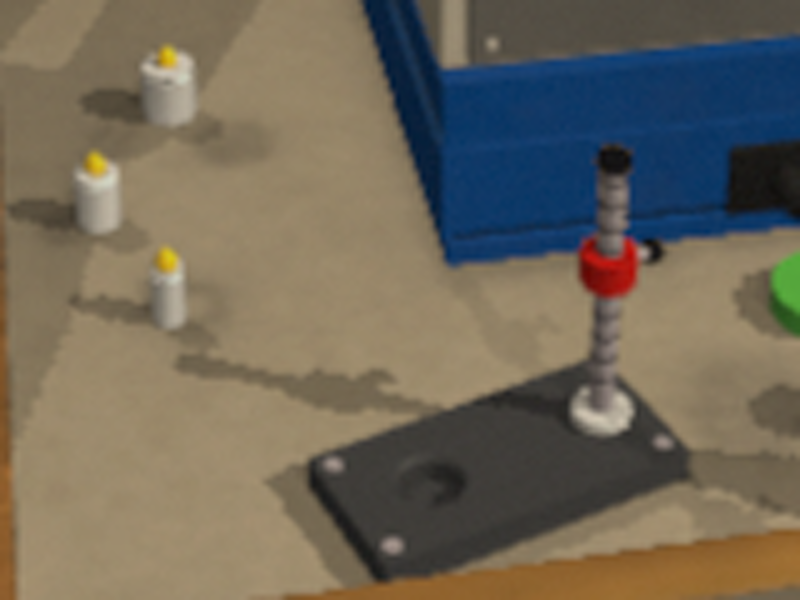

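```bash
cat >> h.py <<'E'
def plan(s,target,yaw=None,quiet=False):
    """rel. move in tool axes: turn about tool x,y to be plumb w/ jaw yaw (deg), then shift"""
    Q=R.from_quat(s["tool_rot"])
    if yaw is None:
        y=Q.as_matrix()[:,1]; yaw=np.degrees(np.arctan2(y[1],y[0]))
    a=np.radians(yaw); y=np.array([np.cos(a),np.sin(a),0]);z=np.array([0,0,-1.])
    T=R.from_matrix(np.c_[np.cross(y,z),y,z])
    turn=np.degrees((Q.inv()*T).as_rotvec())
    sh=T.inv().apply(np.array(target)-s["position"])
    print("turn first",turn.round(2),"then shift mm",(sh*1000).round(1),"len",(np.linalg.norm(sh)*1000).round(1),"yaw now tgt",yaw)
E
python3 - <<'E'
import pickle
from h import *
d=pickle.load(open("s0.pkl","rb"));c=d["side"][1]
f=lambda x,y:(190+(x+.5)/5-.5,220+(y+.5)/5-.5)
for n,x,y,z in [("L",168,62,.028),("M",97,170,.028),("S",168,268,.028),("sock",431,482,.014),("c1",333,465,.014),("c2",392,546,.014),("c3",662,442,.014),("post",602,410,.014)]:
    print(n,onz(c,*f(x,y),z).round(4))
g=lambda x,y:(180+(x+.5)/10-.5,160+(y+.5)/10-.5)
for n,x,y,z in [("lens",464,302,.008),("h1",165,255,.018),("h2",330,265,.018),("puck",402,130,.022)]:
    print(n,onz(c,*g(x,y),z).round(4))
plan(d["wrist"][0],[.40,-.09,.13],100)
E
```

```text
L [ 0.4697 -0.0118  0.028 ]
M [ 0.4311 -0.0967  0.028 ]
S [ 0.4558 -0.1735  0.028 ]
sock [ 0.5414 -0.3032  0.014 ]
c1 [ 0.507  -0.2875  0.014 ]
c2 [ 0.5214 -0.3332  0.014 ]
c3 [ 0.6319 -0.2975  0.014 ]
post [ 0.6141 -0.2756  0.014 ]
lens [0.4998 0.2551 0.008 ]
h1 [0.4148 0.2817 0.018 ]
h2 [0.4621 0.2663 0.018 ]
puck [0.49   0.3505 0.022 ]
turn first [-9.000e-02 -3.000e-02 -3.182e+01] then shift mm [ -62.3 -667.5   87.7] len 676.1 yaw now tgt 100
```

Emit:
move_arm([
  [[0,0,0,0,0,-6.4,0.093],[0,0,0,0,0,-6.4,0.093],[0,0,0,0,0,-6.4,0.093],[0,0,0,0,0,-6.4,0.093],[0,0,0,0,0,-6.2,0.093]],
])

```text
clock: 0.57
position: [0.2229, 0.5568, 0.2181]
tool_rot: [-0.09, 0.996, -0.0, -0.0]
ft_force: [0.5, 0.9, -0.8]
finger_gap: 0.0927
```

Emit:
move_arm([
  [[-0.0037,-0.0393,0.0052,0,0,0,0.045],[-0.0037,-0.0393,0.0052,0,0,0,0.045],[-0.0037,-0.0393,0.0052,0,0,0,0.045],[-0.0037,-0.0393,0.0052,0,0,0,0.045],[-0.0037,-0.0393,0.0052,0,0,0,0.045],[-0.0037,-0.0393,0.0052,0,0,0,0.045],[-0.0037,-0.0393,0.0052,0,0,0,0.045],[-0.0037,-0.0393,0.0052,0,0,0,0.045],[-0.0037,-0.0393,0.0052,0,0,0,0.045],[-0.0037,-0.0393,0.0052,0,0,0,0.045],[-0.0037,-0.0393,0.0052,0,0,0,0.045],[-0.0037,-0.0393,0.0052,0,0,0,0.045],[-0.0037,-0.0393,0.0052,0,0,0,0.045],[-0.0037,-0.0393,0.0052,0,0,0,0.045],[-0.0037,-0.0393,0.0052,0,0,0,0.045],[-0.0037,-0.0393,0.0052,0,0,0,0.045],[-0.0037,-0.0393,0.0052,0,0,0,0.045],[0,0,0,0,0,0,0.045],[0,0,0,0,0,0,0.045]],
])

```text
clock: 2.15
position: [0.4002, -0.0917, 0.1296]
tool_rot: [-0.085, 0.996, 0.0, -0.001]
ft_force: [-0.1, 0.2, -0.3]
finger_gap: 0.0448
```

Run:
```python
from plant import monitor,cams
from h import *
import pickle
s=monitor.observe();c=cams.snapshot("wrist");pickle.dump((s,c),open("w1.pkl","wb"))
cv2.imwrite("pics/w1.png",c["color"][:,:,::-1]); print(s["clock"],s["position"],s["qpos"],s["finger_gap"])
print(proj(c,[[.431,-.097,.028],[.541,-.303,.014],s["position"]],s))
```

```text
2.15 [ 0.40018447 -0.09173136  0.12955906] [-3.50369670e-01 -3.48007299e-01  2.09576581e+00  8.15194734e-06
  1.39564394e+00 -2.09082664e+00] 0.044834393419005254
[[272.60325796 244.34171455]
 [ 54.6753521  306.57683508]
 [284.95680368 265.12087304]]
```

View pics/w1.png

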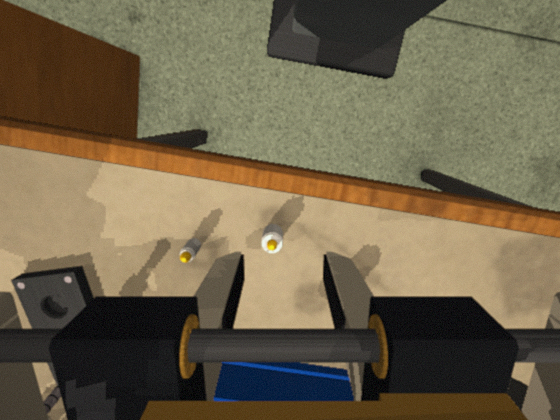

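The wrist view shows the middle holder at about (272,243), within 1 px of the prediction, the small one at (186,256) and the socket at (57,306). I'll zoom in to refine.

Run:
```python
from h import *
import pickle
s,c=pickle.load(open("w1.pkl","rb"))
a=c["color"][225:265,250:295,::-1];b=c["color"][285:330,35:80,::-1]
cv2.imwrite("pics/w1z.png",np.hstack([cv2.resize(a,(390,390),interpolation=cv2.INTER_CUBIC),cv2.resize(b,(390,390),interpolation=cv2.INTER_CUBIC)]))
```

```text
(no output)
```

View pics/w1z.png

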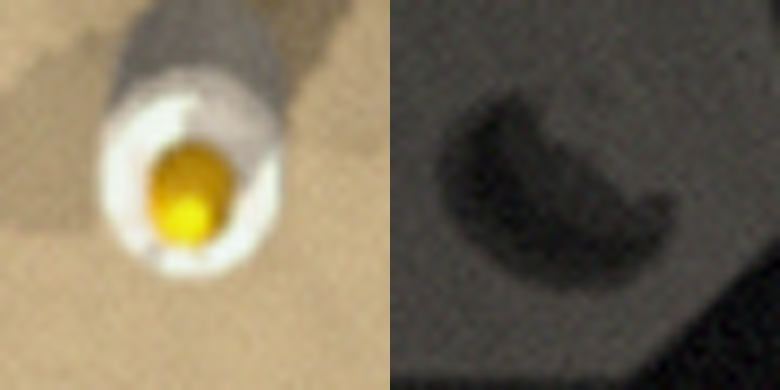

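Run:
```python
from h import *
import pickle
s,c=pickle.load(open("w1.pkl","rb"))
m=onz(c,271.6,242.7,.028,s);print(m,onz(c,53.9,305.8,.014,s))
plan(s,[m[0],m[1],.012],100)
```

```text
[ 0.42957545 -0.09814674  0.028     ] [ 0.54020964 -0.30373712  0.014     ]
turn first [ 0.05 -0.09 -0.28] then shift mm [-27.8 -11.4 117.6] len 121.3 yaw now tgt 100
```

Emit:
move_arm([
  [[-0.0142,-0.0054,0.012,0,0,-0.3,0.045],[-0.0143,-0.0054,0.012,0,0,0,0.045],[0,0,0.028,0,0,0,0.045],[0,0,0.028,0,0,0,0.045],[0,0,0.02,0,0,0,0.045],[0,0,0.012,0,0,0,0.045],[0,0,0.0055,0,0,0,0.045],[0,0,0,0,0,0,0.045]],
], squeeze=12)

```text
clock: 2.87
position: [0.4296, -0.094, 0.0117]
tool_rot: [-0.091, 0.996, 0.001, -0.001]
ft_force: [-0.7, -1.0, 0.5]
finger_gap: 0.0452
```

Run:
```python
from plant import monitor,cams
from h import *
import pickle
s=monitor.observe();c=cams.snapshot("wrist");pickle.dump((s,c),open("w2.pkl","wb"))
cv2.imwrite("pics/w2.png",c["color"][:,:,::-1]); print(s["clock"],s["position"],s["finger_gap"],s["ft_force"])
p=s["position"];print(proj(c,[p,[p[0],p[1],.028],[.4303,-.0974,.028]],s))
```

```text
2.8667 [ 0.42960426 -0.09395873  0.01168468] 0.04521465259744681 [-0.68509074 -0.96154444  0.46018411]
[[284.96361878 265.13899649]
 [285.19622545 279.06770233]
 [278.51017578 279.18141995]]
```

View pics/w2.png

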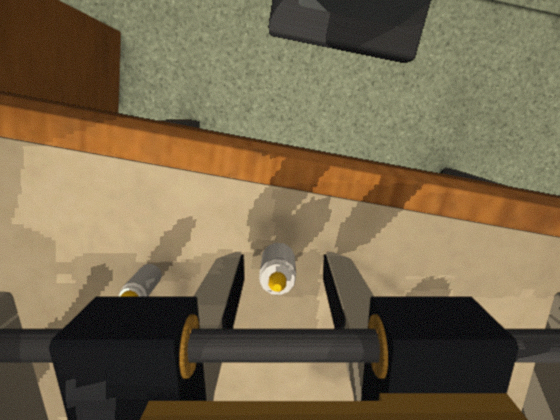

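The holder stands between the jaws at (277,276), about 3.5 mm off centre along the jaw axis. I'll shift and close.

Emit:
move_arm([
  [[0.001,-0.0035,0,0,0,0,0.045],[0,0,0,0,0,0,0.015],[0,0,0,0,0,0,0.015],[0,0,0,0,0,0,0.015],[0,0,0,0,0,0,0.015],[0,0,0,0,0,0,0.015],[0,0,0,0,0,0,0.015]],
], squeeze=12)

```text
clock: 3.5
position: [0.4306, -0.0994, 0.0131]
tool_rot: [-0.09, 0.996, -0.0, 0.0]
ft_force: [-1.0, -0.4, 2.4]
finger_gap: 0.0183
```

Emit:
move_arm([
  [[0,0,-0.02,0,0,0,0.015],[0,0,-0.035,0,0,0,0.015],[0,0,-0.015,0,0,0,0.015],[0,0,0,0,0,0,0.015]],
], squeeze=12)

```text
clock: 3.83
position: [0.4332, -0.1003, 0.0869]
tool_rot: [-0.09, 0.996, -0.001, 0.003]
ft_force: [0.0, -0.7, 0.3]
finger_gap: 0.0183
```

Run:
```python
from plant import monitor,cams
from h import *
import pickle
s=monitor.observe();c=cams.snapshot("wrist");pickle.dump((s,c),open("w3.pkl","wb"))
cv2.imwrite("pics/w3.png",c["color"][:,:,::-1]); print(s["clock"],s["position"],s["finger_gap"],s["ft_force"])
p=s["position"];print(proj(c,[p+[0,0,.016]],s))
plan(s,[.5408,-.3035,.08],100)
```

```text
3.8333 [ 0.43316468 -0.10030981  0.08693224] 0.018329909704061623 [ 0.02237966 -0.73208692  0.34878117]
[[285.05089641 278.98484167]]
turn first [-0.2   0.34  0.28] then shift mm [ -70.7 -218.8    6.9] len 230.0 yaw now tgt 100
```

View pics/w3.png

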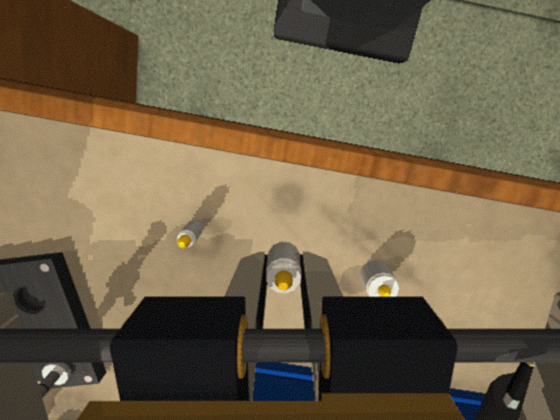

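Grasped: the holder is at (284,275) between the pads, lifted clear and upright. Next I'll measure its offset in the tool frame.

Run:
```python
from h import *
import pickle
s,c=pickle.load(open("w3.pkl","rb"))
a=c["color"][235:300,255:315,::-1];cv2.imwrite("pics/w3z.png",cv2.resize(a,None,fx=9,fy=9,interpolation=cv2.INTER_CUBIC))
b=c["color"][270:330,5:65,::-1];cv2.imwrite("pics/w3y.png",cv2.resize(b,None,fx=9,fy=9,interpolation=cv2.INTER_CUBIC)*2)
```

```text
(no output)
```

View pics/w3z.png

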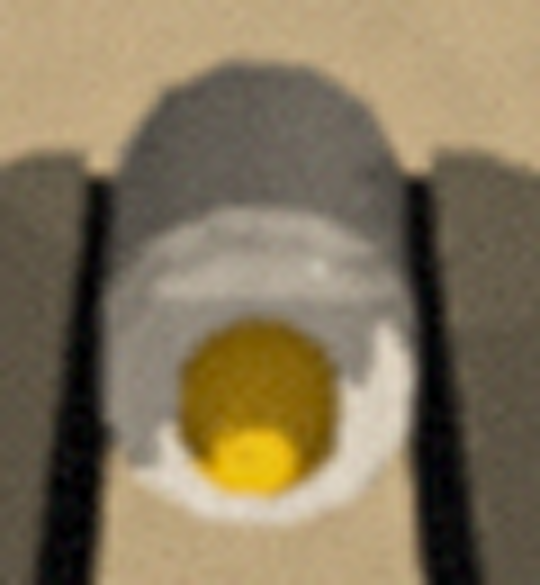

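View pics/w3y.png

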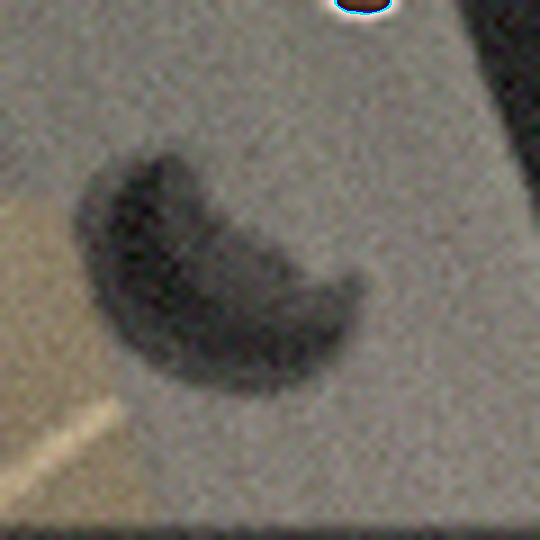

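Emit:
move_arm([
  [[-0.0104,-0.0313,0.001,-0.2,0.3,0.3,0.015],[-0.0104,-0.0313,0.001,0,0,0,0.015],[-0.0104,-0.0313,0.001,0,0,0,0.015],[-0.0104,-0.0313,0.001,0,0,0,0.015],[-0.0104,-0.0313,0.001,0,0,0,0.015],[-0.0104,-0.0313,0.001,0,0,0,0.015],[-0.0104,-0.0313,0.001,0,0,0,0.015],[0,0,0,0,0,0,0.015],[0,0,0,0,0,0,0.015],[0,0,0,0,0,0,0.015]],
], squeeze=12)

```text
clock: 4.72
position: [0.5389, -0.3014, 0.0726]
tool_rot: [-0.087, 0.996, 0.003, -0.004]
ft_force: [0.2, 0.0, 0.3]
finger_gap: 0.0186
```

Run:
```python
from plant import monitor,cams
from h import *
import pickle
s=monitor.observe();c=cams.snapshot("wrist");pickle.dump((s,c),open("w4.pkl","wb"))
s2=monitor.observe();c2=cams.snapshot("side");pickle.dump((s2,c2),open("s4.pkl","wb"))
cv2.imwrite("pics/w4.png",c["color"][:,:,::-1]);crop(c2,"s4",220,220,360,340,5); print(s["clock"],s["position"],s2["position"],s["tool_rot"],s["finger_gap"],s["ft_force"])
plan(s,[.543,-.303,.08],100)
```

```text
4.7167 [ 0.53888224 -0.3014493   0.07257286] [ 0.53908729 -0.30113313  0.07325301] [-0.08681353  0.99621255  0.00271561 -0.00407327] 0.018614355996423713 [0.21752344 0.00185306 0.26608198]
turn first [ 0.35 -0.44 -0.04] then shift mm [-3.8 -2.2 -7.4] len 8.6 yaw now tgt 100
```

View pics/w4.png

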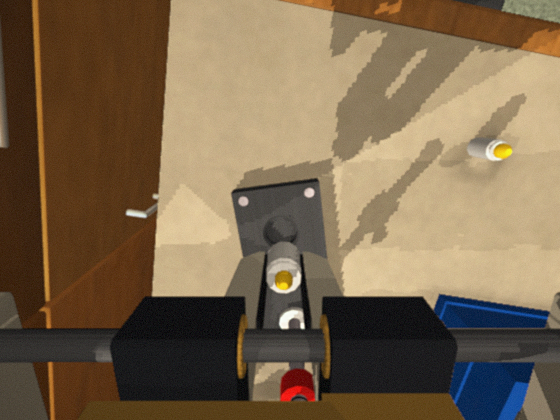

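View pics/s4.png

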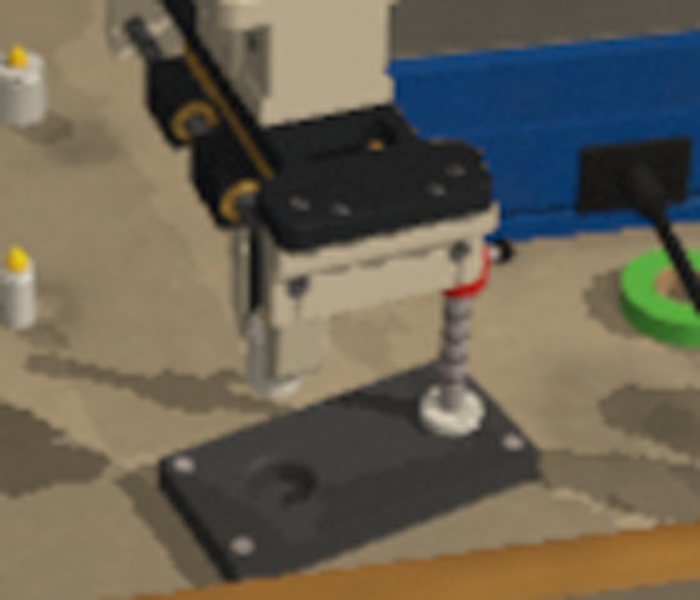

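Run:
```python
from h import *
import pickle
s,c=pickle.load(open("w4.pkl","rb"))
im=c["color"].copy()
im=np.clip(im.astype(float)*1.5,0,255).astype(np.uint8)
k=9;x0,y0=250,200
a=cv2.resize(im[y0:y0+66,x0:x0+70,::-1],None,fx=k,fy=k,interpolation=cv2.INTER_CUBIC)
def circ(ctr,r,z,col):
    t=np.linspace(0,2*np.pi,60);P=np.c_[ctr[0]+r*np.cos(t),ctr[1]+r*np.sin(t),0*t+z]
    q=(proj(c,P,s)-[x0,y0]+.5)*k-.5
    cv2.polylines(a,[q.astype(np.int32)],True,col,1)
circ((.5408,-.3035),.012,.014,(0,0,255))
Q=R.from_quat(s["tool_rot"])
print(Q.as_matrix().round(3))
cv2.imwrite("pics/w4z.png",a)
b=proj(c,[[.5408,-.3035,.014]],s);print(b)
```

```text
[[-0.985 -0.173 -0.009]
 [-0.173  0.985  0.005]
 [ 0.008  0.006 -1.   ]]
[[280.85947279 232.39924978]]
```

View pics/w4z.png

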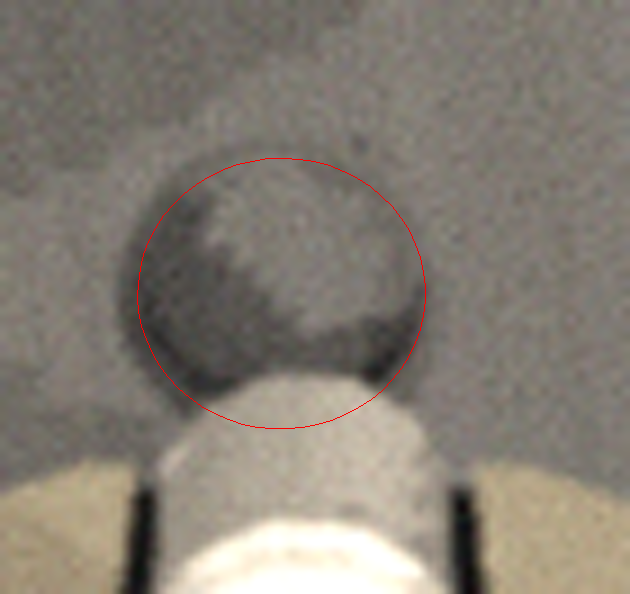

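Emit:
move_arm([
  [[-0.002,-0.001,0.004,0.35,-0.45,0,0.015],[-0.0018,-0.001,0.014,0,0,0,0.015],[0,0,0.012,0,0,0,0.015],[0,0,0.003,0,0,0,0.015],[0,0,0,0,0,0,0.015],[0,0,0,0,0,0,0.015]],
], squeeze=12)

```text
clock: 5.32
position: [0.5438, -0.3033, 0.0409]
tool_rot: [-0.087, 0.996, -0.001, 0.001]
ft_force: [-0.2, 0.2, -0.1]
finger_gap: 0.0182
```

Run:
```python
from plant import monitor,cams
from h import *
import pickle
s=monitor.observe();c=cams.snapshot("wrist");pickle.dump((s,c),open("w5.pkl","wb"))
c2=cams.snapshot("side")
print(s["clock"],s["position"],s["ft_force"],R.from_quat(s["tool_rot"]).as_matrix()[:,2])
im=np.clip(c["color"].astype(float)*1.4,0,255).astype(np.uint8)
k=8;x0,y0=250,210
a=cv2.resize(im[y0:y0+75,x0:x0+70,::-1],None,fx=k,fy=k,interpolation=cv2.INTER_CUBIC)
def circ(ctr,r,z,col):
    t=np.linspace(0,2*np.pi,60);P=np.c_[ctr[0]+r*np.cos(t),ctr[1]+r*np.sin(t),0*t+z]
    q=(proj(c,P,s)-[x0,y0]+.5)*k-.5
    cv2.polylines(a,[q.astype(np.int32)],True,col,1)
circ((.5408,-.3042),.012,.014,(0,0,255))
p=s["position"];M=R.from_quat(s["tool_rot"]).as_matrix()
h=p+M@[.0023,-.0011,0]
circ(h,.010,p[2]-.0125,(0,255,0));circ(h,.010,p[2]-.0125+.028,(255,0,0))
b=cv2.resize(c2["color"][270:340,230:310,::-1],(640,560),interpolation=cv2.INTER_CUBIC)
cv2.imwrite("pics/w5.png",a);cv2.imwrite("pics/s5.png",b)
```

```text
5.3167 [ 0.54375008 -0.30327327  0.04092137] [-0.18945212  0.18530748 -0.09248629] [ 0.00172615 -0.00131623 -0.99999764]
```

View pics/w5.png

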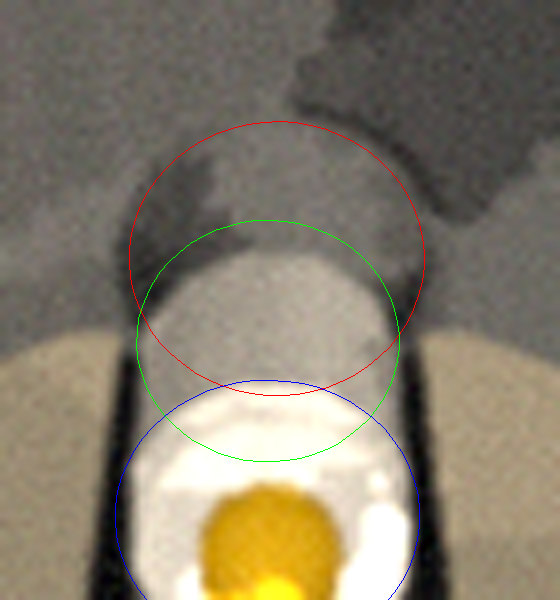

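View pics/s5.png

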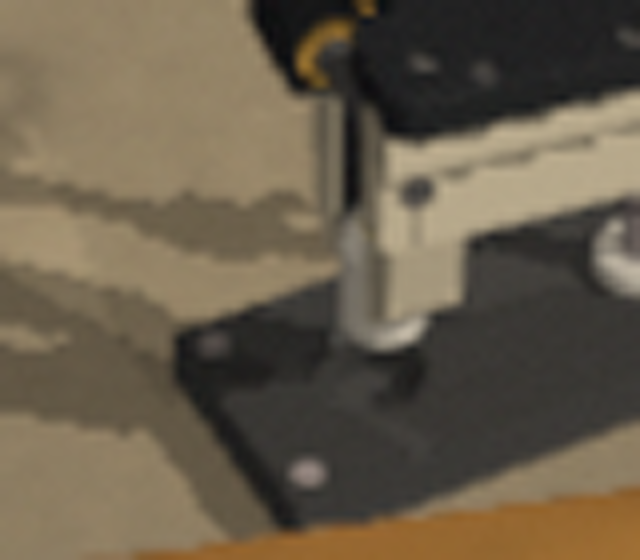

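Run:
```python
from h import *
import pickle
from scipy.optimize import least_squares
s,c=pickle.load(open("w3.pkl","rb"))
T=c["hand_eye"]
t=np.linspace(0,2*np.pi,361)
def pr(P):
    q=(P-T[:3,3])@T[:3,:3]; return q[:,0]/q[:,2]*c["fx"]+c["cx"],q[:,1]/q[:,2]*c["fy"]+c["cy"]
def f(p,tilt=True):
    x,zb,r,th=p   # tool z: bottom at zb (positive beyond tcp)
    res=[]
    for h in (28,0):
        P=np.c_[x+th*h+r*np.cos(t),r*np.sin(t)-1.1,0*t+zb-h]/1000
        u,v=pr(P); res.append((np.ptp(u),v.min(),v.max()))
    (w1,a1,b1),(w0,a0,_)=res
    return np.array([(w1-34.4),(a1-257.6),(b1-292.7),(w0-31.9),(a0-241.2)])
for fix in (None,10.):
  for th in (True,False):
    g=lambda p:np.r_[f([p[0],p[1],p[2],p[3] if th else 0]),(p[2]-fix)*5 if fix else 0,p[3]*10]
    r=least_squares(g,[1,12,10,0]);print(fix,th,r.x.round(3),r.fun.round(2))
```

```text
None True [-1.4382e+01  4.3575e+01  1.1367e+01 -1.8000e-02] [ 1.47  1.4  -1.49 -0.18  0.04  0.   -0.18]
None False [-11.198  36.712  10.96    0.   ] [ 1.54  1.36 -1.47 -0.28  0.07  0.    0.  ]
10.0 True [-3.829 21.224 10.016  0.031] [ 1.62  1.4  -1.36 -0.62 -0.09  0.08  0.31]
10.0 False [-4.277 23.349 10.063  0.   ] [ 1.31  1.84 -1.21 -0.8  -0.77  0.32  0.  ]
```

Emit:
move_arm([
  [[0,0,0.006,0,0,0,0.015],[0,0,0.004,0,0,0,0.015],[0,0,0,0,0,0,0.015],[0,0,0,0,0,0,0.015]],
], squeeze=12)

```text
clock: 5.75
position: [0.5439, -0.3035, 0.0312]
tool_rot: [-0.087, 0.996, -0.001, 0.001]
ft_force: [-0.7, 0.7, -0.4]
finger_gap: 0.0184
```

```bash
cat > look.py <<'E'
from plant import monitor,cams
from h import *
import pickle,sys
n=sys.argv[1]
s=monitor.observe();c=cams.snapshot("wrist");pickle.dump((s,c),open(f"{n}.pkl","wb"))
c2=cams.snapshot("side")
print(s["clock"],s["position"],s["finger_gap"],s["ft_force"],R.from_quat(s["tool_rot"]).as_matrix()[:,2])
im=np.clip(c["color"].astype(float)*1.4,0,255).astype(np.uint8)
k=8;x0,y0=250,210
a=cv2.resize(im[y0:y0+75,x0:x0+70,::-1],None,fx=k,fy=k,interpolation=cv2.INTER_CUBIC)
t=np.linspace(0,2*np.pi,60);P=np.c_[.5408+.012*np.cos(t),-.3042+.012*np.sin(t),0*t+.014]
q=(proj(c,P,s)-[x0,y0]+.5)*k-.5
cv2.polylines(a,[q.astype(np.int32)],True,(0,0,255),1)
b=cv2.resize(c2["color"][285:335,230:290,::-1],None,fx=8,fy=8,interpolation=cv2.INTER_CUBIC)
b=cv2.copyMakeBorder(b,0,600-b.shape[0],0,0,cv2.BORDER_CONSTANT)
o=np.hstack([a,b]);cv2.imwrite(f"pics/{n}.png",cv2.resize(o,None,fx=.76,fy=.76))
E
python3 look.py w6
```

```text
5.75 [ 0.54390871 -0.30350582  0.03119562] 0.018379946957462794 [-0.74863532  0.67081876 -0.36284767] [ 0.00215209 -0.00157937 -0.99999644]
```

View pics/w6.png

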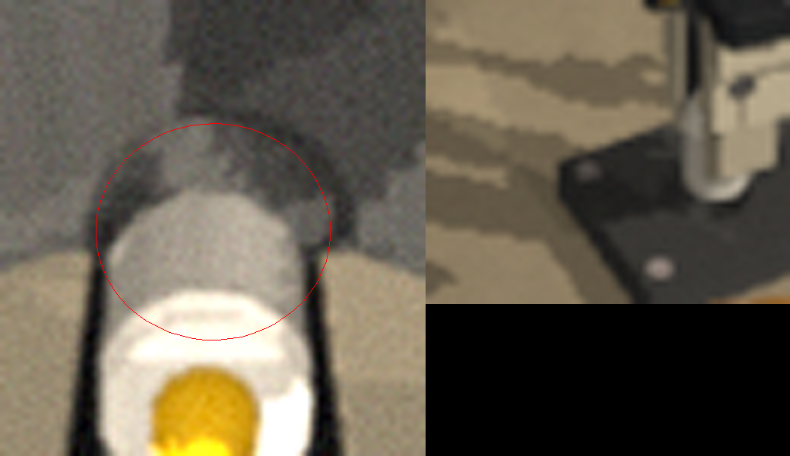

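Run:
```python
from h import *
import pickle
s,c=pickle.load(open("w6.pkl","rb"))
cs=pickle.load(open("s0.pkl","rb"))["side"][1]
t=np.linspace(0,2*np.pi,181)
M=R.from_quat(s["tool_rot"]).as_matrix()
def C(p,r): return np.c_[p[0]+r*np.cos(t),p[1]+r*np.sin(t),0*t+p[2]]
for off in [(2.3,-1.1),(0,0),(-1,0),(1,0)]:
  for zb in (.0125,.009):
    h=s["position"]+M@[off[0]/1e3,off[1]/1e3,zb]
    q=proj(cs,C(h,.01));w=proj(c,C(h,.01),s);
    print(off,zb,"side u",q[:,0].min().round(1),q[:,0].max().round(1),"vmax",q[:,1].max().round(1)," wrist u",w[:,0].min().round(1),w[:,0].max().round(1),"vmin",w[:,1].min().round(1))
f=lambda x,y:((x+.5)/.76/8-.5+250,(y+.5)/.76/8-.5+210)
print("obs wrist",f(105,190),f(302,190),"side",(f(712,200)[0]-250-70+230,f(0,200)[1]+75))
for r in (.012,.013):
  w=proj(c,C((.5408,-.3042,.014),r),s);print("rim",w[:,0].min(),w[:,0].max(),w[:,1].min())
print("obs rim",f(88,105),f(355,105))
```

```text
(2.3, -1.1) 0.0125 side u 270.9 281.7 vmax 318.5  wrist u 266.6 299.5 vmin 237.1
(2.3, -1.1) 0.009 side u 270.8 281.7 vmax 317.0  wrist u 266.3 299.8 vmin 239.3
(0, 0) 0.0125 side u 271.8 282.6 vmax 317.8  wrist u 268.5 301.2 vmin 240.7
(0, 0) 0.009 side u 271.8 282.6 vmax 316.3  wrist u 268.2 301.5 vmin 242.9
(-1, 0) 0.0125 side u 272.3 283.1 vmax 317.6  wrist u 268.5 301.2 vmin 242.3
(-1, 0) 0.009 side u 272.3 283.1 vmax 316.2  wrist u 268.2 301.5 vmin 244.5
(1, 0) 0.0125 side u 271.3 282.1 vmax 317.9  wrist u 268.4 301.2 vmin 239.2
(1, 0) 0.009 side u 271.3 282.1 vmax 316.4  wrist u 268.2 301.6 vmin 241.4
obs wrist (266.8519736842105, 240.83223684210526) (299.2532894736842, 240.83223684210526) side (276.6875, 317.4769736842105)
rim 265.32877544017117 303.9224727787315 229.87394875192675
rim 263.7203279478182 305.5318719677408 228.33346546933993
obs rim (264.05592105263156, 226.85197368421052) (307.9703947368421, 226.85197368421052)
```

Emit:
move_arm([
  [[0.0022,0.0015,0,0,0,0,0.015],[0,0,0.002,0,0,0,0.015],[0,0,0,0,0,0,0.015],[0,0,0,0,0,0,0.015]],
], squeeze=12)

```text
clock: 6.18
position: [0.5417, -0.3026, 0.0297]
tool_rot: [-0.087, 0.996, -0.001, 0.001]
ft_force: [0.3, -0.3, -0.4]
finger_gap: 0.0182
```

```bash
sed -i 's/.5408+.012/.5406+.0136/;s/-.3042+.012/-.3033+.0136/' look.py; python3 look.py w7
```

```text
6.1833 [ 0.54174947 -0.30259985  0.02965282] 0.018155821679492968 [ 0.30836758 -0.2904586  -0.39249823] [ 0.00288429 -0.00205623 -0.99999373]
```

View pics/w7.png

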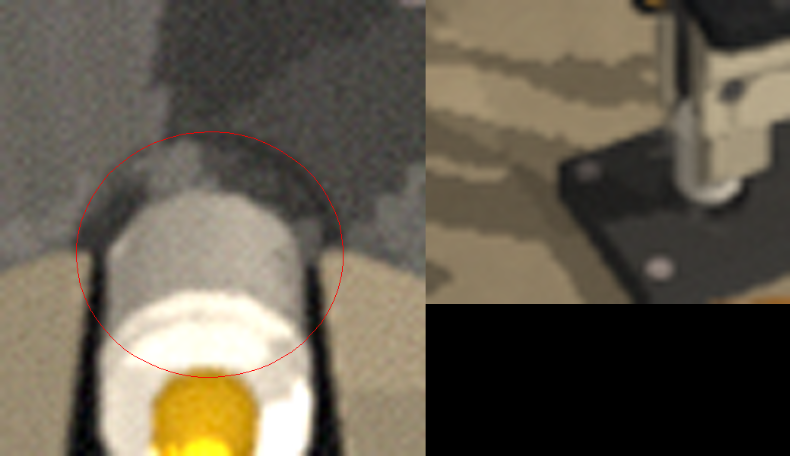

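Rim and bottom nearly concentric: the holder is at (205,~267 corrected) against rim centre (210,254). I'll shift another ~1 mm and lower.

Emit:
move_arm([
  [[0.0011,0.0004,0.002,0,0,0,0.015],[0,0,0.002,0,0,0,0.015],[0,0,0.002,0,0,0,0.015],[0,0,0,0,0,0,0.015],[0,0,0,0,0,0,0.015]],
], squeeze=12)

```text
clock: 6.7
position: [0.5405, -0.3023, 0.0234]
tool_rot: [-0.087, 0.996, -0.001, 0.001]
ft_force: [0.5, -0.5, 0.9]
finger_gap: 0.0184
```

Emit:
move_arm([
  [[0,0,0.002,0,0,0,0.015],[0,0,0.002,0,0,0,0.015],[0,0,0,0,0,0,0.015],[0,0,0,0,0,0,0.015]],
], squeeze=12)

```text
clock: 7.03
position: [0.5406, -0.3024, 0.0195]
tool_rot: [-0.087, 0.996, -0.001, 0.001]
ft_force: [0.1, 0.2, -0.5]
finger_gap: 0.0183
```

```bash
python3 look.py w8
```

```text
7.0333 [ 0.54060833 -0.30235455  0.01949407] 0.018314253538909038 [ 0.10536821  0.20951601 -0.48429362] [ 0.00265883 -0.00194693 -0.99999457]
```

View pics/w8.png

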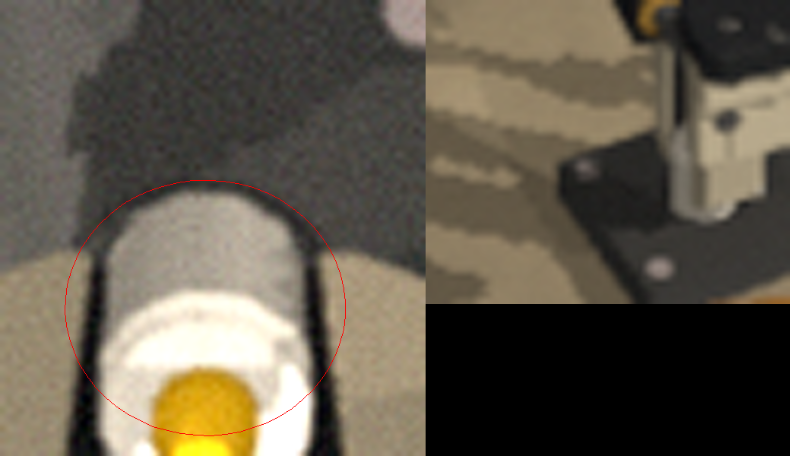

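Emit:
move_arm([
  [[0,0,0.0015,0,0,0,0.015],[0,0,0,0,0,0,0.015],[0,0,0,0,0,0,0.015]],
])

```text
clock: 7.38
position: [0.5412, -0.3027, 0.0191]
tool_rot: [-0.087, 0.996, -0.002, 0.002]
ft_force: [-1.7, 0.2, 5.1]
finger_gap: 0.0183
```

Emit:
move_arm([
  [[0,0,-0.0008,0,0,0,0.03],[0,0,0,0,0,0,0.04],[0,0,0,0,0,0,0.045],[0,0,0,0,0,0,0.045],[0,0,0,0,0,0,0.045]],
])

```text
clock: 7.8
position: [0.5406, -0.3024, 0.0188]
tool_rot: [-0.087, 0.996, -0.001, 0.001]
ft_force: [0.2, 0.4, -0.2]
finger_gap: 0.044
```

```bash
python3 look.py w9
```

```text
7.8 [ 0.54061868 -0.30238978  0.0187787 ] 0.043954097948889784 [ 0.20503539  0.42766602 -0.22338974] [ 0.00274649 -0.00194556 -0.99999434]
```

View pics/w9.png

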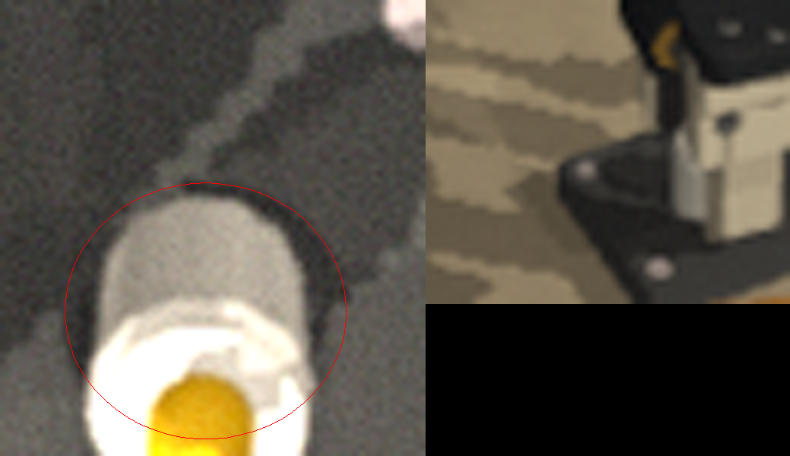

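Emit:
move_arm([
  [[0,0,-0.01,0,0,0,0.045],[0,0,-0.02,0,0,0,0.045],[0,0,-0.04,0,0,0,0.045],[0,0,-0.04,0,0,0,0.045],[0,0,-0.04,0,0,0,0.045],[0,0,-0.035,0,0,0,0.045],[0,0,0,0,0,0,0.045]],
])

```text
clock: 8.48
position: [0.5439, -0.3045, 0.2153]
tool_rot: [-0.087, 0.996, -0.006, 0.007]
ft_force: [1.3, -1.4, 0.8]
finger_gap: 0.0454
```

Run:
```python
from plant import monitor,cams
from h import *
import pickle
s=monitor.observe();c=cams.snapshot("wrist")
c2=cams.snapshot("side");pickle.dump((s,c,c2),open("w10.pkl","wb"))
print(s["clock"],s["position"],s["qpos"])
cv2.imwrite("pics/w10.png",c["color"][:,:,::-1])
crop(c2,"s10",240,230,340,335,7)
```

```text
8.4833 [ 0.54387209 -0.30449473  0.21527902] [-5.92529909e-01  1.75816719e-01  1.44435495e+00 -1.48872717e-04
  1.50297645e+00 -2.33762494e+00]
```

View pics/w10.png

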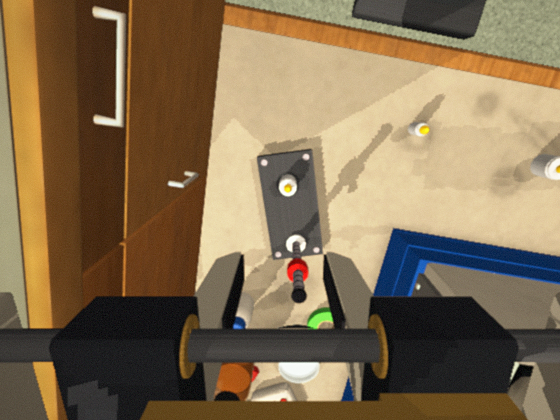

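View pics/s10.png

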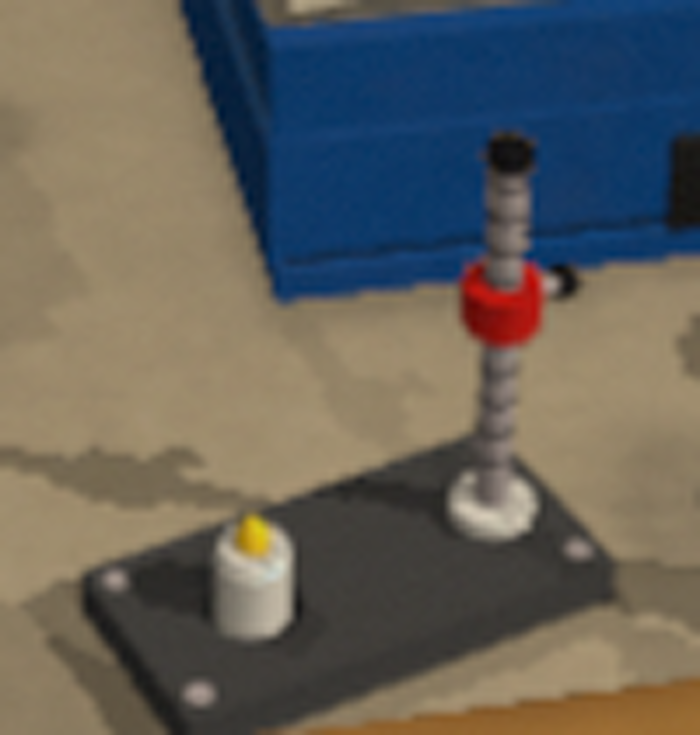

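Run:
```python
from h import *
import pickle
from scipy.optimize import least_squares
s,c,c2=pickle.load(open("w10.pkl","rb"))
f=lambda x,y:np.array([240+(x+.5)/7-.5,230+(y+.5)/7-.5])
red=lambda im:(im[:,:,0].astype(int)>120)&(im[:,:,1]<60)&(im[:,:,2]<60)
for n,cc in (("side",c2),("wrist",c)):
    m=red(cc["color"]); 
    if n=="side": m[:, :290]=0; m[:,335:]=0;m[:250]=0;m[300:]=0
    else: m[:, :280]=0;m[:,320:]=0;m[:250]=0;m[300:]=0
    ys,xs=np.nonzero(m);print(n,xs.min(),xs.max(),ys.min(),ys.max(),xs.mean(),ys.mean())
# socket/post pose from plate screws? use post xy from side: base & top
top=f(511,145)
P=onz(c2,*top,.136);print("post xy from top",P, "holder top",onz(c2,*f(253,546),.034))
t=np.linspace(0,2*np.pi,60)
for xy in [(.6141,-.2756),P[:2]]:
  for z in np.arange(.085,.116,.005):
    q=np.vstack([proj(c2,np.c_[xy[0]+.011*np.cos(t),xy[1]+.011*np.sin(t),0*t+z+d]) for d in(-.007,.007)])
    print(xy,z.round(3),q.min(0).round(1),q.max(0).round(1))
```

```text
side 306 316 268 279 311.9577464788732 273.5774647887324
wrist 288 307 259 279 297.3320158102767 268.32411067193675
post xy from top [ 0.61261612 -0.27935589  0.136     ] holder top [ 0.5411619  -0.30283649  0.034     ]
(0.6141, -0.2756) 0.085 [305.5 265.3] [317.7 278.6]
(0.6141, -0.2756) 0.09 [305.6 263.2] [317.8 276.4]
(0.6141, -0.2756) 0.095 [305.7 261. ] [318.  274.2]
(0.6141, -0.2756) 0.1 [305.8 258.8] [318.1 272. ]
(0.6141, -0.2756) 0.105 [305.9 256.5] [318.3 269.8]
(0.6141, -0.2756) 0.11 [306.  254.3] [318.4 267.6]
(0.6141, -0.2756) 0.115 [306.1 252. ] [318.5 265.3]
[ 0.61261612 -0.27935589] 0.085 [305.3 266.6] [317.5 279.9]
[ 0.61261612 -0.27935589] 0.09 [305.4 264.4] [317.6 277.7]
[ 0.61261612 -0.27935589] 0.095 [305.5 262.2] [317.8 275.5]
[ 0.61261612 -0.27935589] 0.1 [305.6 260. ] [317.9 273.3]
[ 0.61261612 -0.27935589] 0.105 [305.7 257.8] [318.  271.1]
[ 0.61261612 -0.27935589] 0.11 [305.8 255.5] [318.2 268.9]
[ 0.61261612 -0.27935589] 0.115 [305.9 253.3] [318.3 266.6]
```

Run:
```python
from h import *
import pickle
s,c,c2=pickle.load(open("w10.pkl","rb"))
a=cv2.resize(c2["color"][240:315,290:335,::-1],None,fx=8,fy=8,interpolation=cv2.INTER_CUBIC)
b=cv2.resize(c["color"][225:305,270:325,::-1],None,fx=7.5,fy=7.5,interpolation=cv2.INTER_CUBIC)
cv2.imwrite("pics/post.png",np.hstack([a[:600],b[:600]]))
```

```text
(no output)
```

View pics/post.png

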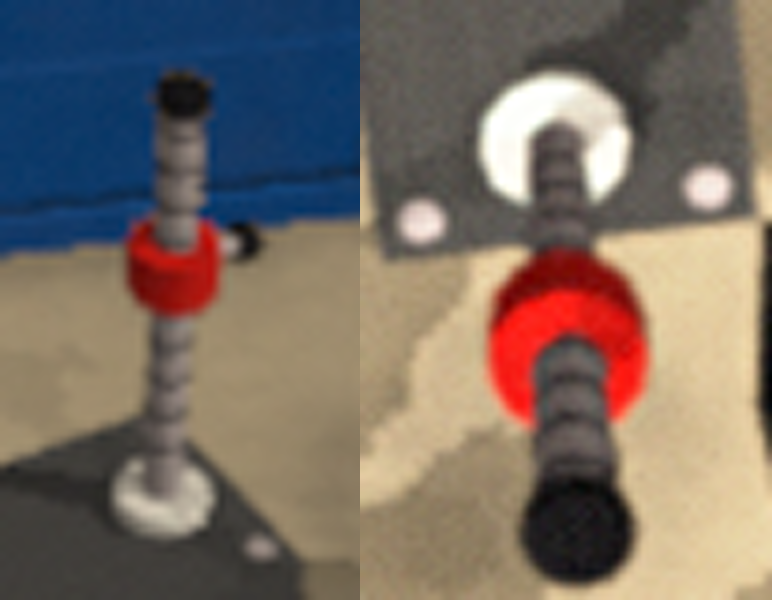

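Run:
```python
from h import *
import pickle
from scipy.optimize import least_squares
s,c,c2=pickle.load(open("w10.pkl","rb"))
t=np.linspace(0,2*np.pi,91)
D=lambda x,y,z,r:np.c_[x+r*np.cos(t),y+r*np.sin(t),0*t+z]
S=lambda x,y:(290+(x+.5)/8-.5,240+(y+.5)/8-.5)
W=lambda x,y:(270+(x-360+.5)/7.5-.5,225+(y+.5)/7.5-.5)
sl,sb=S(127,315);sr,_=S(220,0);cl,ct=S(157,72);cr,_=S(213,0)
wl,wa=W(488,250);wr,wb=W(648,428);wcl,wct=W(523,475);wcr,wcb=W(634,585)
def f(p,off=True):
    x,y,z,rc,su,sv,wu,wv=p; x/=1e3;y/=1e3;z/=1e3;rc/=1e3
    so=np.array([su,sv]);wo=np.array([wu,wv])
    b2=proj(c2,D(x,y,z-.007,.011))+so;t2=proj(c2,D(x,y,z+.007,.011))+so;k2=proj(c2,D(x,y,.136,rc))+so
    b=proj(c,D(x,y,z-.007,.011),s)+wo;tt=proj(c,D(x,y,z+.007,.011),s)+wo;k=proj(c,D(x,y,.136,rc),s)+wo
    r=[min(b2[:,0].min(),t2[:,0].min())-sl,max(b2[:,0].max(),t2[:,0].max())-sr,b2[:,1].max()-sb,k2[:,0].min()-cl,k2[:,0].max()-cr,k2[:,1].min()-ct,
       tt[:,0].min()-wl,tt[:,0].max()-wr,b[:,1].min()-wa,tt[:,1].max()-wb,k[:,0].min()-wcl,k[:,0].max()-wcr,k[:,1].min()-wct,k[:,1].max()-wcb]
    return np.array(r+[su/2,sv/2,wu/2,wv/2])
r=least_squares(f,[613,-278,88,6,0,0,0,0]);print(r.x.round(2));print(r.fun.round(2))
J=np.linalg.inv(r.jac.T@r.jac);print("sd z",np.sqrt(J[2,2])*.7)
```

```text
[ 6.1103e+02 -2.8093e+02  8.8240e+01  6.8000e+00  5.4000e-01 -1.6000e-01
  5.0000e-02 -2.2000e-01]
[-0.2   0.46  0.02 -0.5   0.1   0.02 -0.36  0.38 -1.22  0.97 -0.37  0.34
  0.72 -0.42  0.27 -0.08  0.03 -0.11]
sd z 1.1938920889726408
```

Run:
```python
from plant import monitor
from h import *
s=monitor.observe();print(s["position"])
plan(s,[.39,-.05,.19],73)
p=dict(s);p["position"]=np.array([.39,-.05,.19]);plan(p,[.41,.28,.14],73)
```

```text
[ 0.5415622  -0.30295601  0.20768841]
turn first [-0.28  0.47 26.98] then shift mm [218.9 197.6  17.7] len 295.4 yaw now tgt 73
turn first [-0.28  0.47 26.98] then shift mm [ 77.4 321.4  50. ] len 334.4 yaw now tgt 73
```

Emit:
move_arm([
  [[0,0,0,-0.3,0.5,6.75,0.045],[0,0,0,0,0,6.75,0.045],[0,0,0,0,0,6.75,0.045],[0,0,0,0,0,6.75,0.045],[0.0274,0.0247,0.0022,0,0,0,0.045],[0.0274,0.0247,0.0022,0,0,0,0.045],[0.0274,0.0247,0.0022,0,0,0,0.045],[0.0274,0.0247,0.0022,0,0,0,0.045],[0.0274,0.0247,0.0022,0,0,0,0.045],[0.0274,0.0247,0.0022,0,0,0,0.045],[0.0274,0.0247,0.0022,0,0,0,0.045],[0.0274,0.0247,0.0022,0,0,0,0.045]],
])

```text
clock: 9.58
position: [0.3861, -0.0475, 0.186]
tool_rot: [0.148, 0.989, 0.001, -0.005]
ft_force: [0.2, 0.1, 1.2]
finger_gap: 0.0447
```

Emit:
move_arm([
  [[0.0086,0.0357,0.0056,0,0,0,0.045],[0.0086,0.0357,0.0056,0,0,0,0.045],[0.0086,0.0357,0.0056,0,0,0,0.045],[0.0086,0.0357,0.0056,0,0,0,0.045],[0.0086,0.0357,0.0056,0,0,0,0.045],[0.0086,0.0357,0.0056,0,0,0,0.045],[0.0086,0.0357,0.0056,0,0,0,0.045],[0.0086,0.0357,0.0056,0,0,0,0.045],[0.0086,0.0357,0.0056,0,0,0,0.045],[0,0,0,0,0,0,0.045],[0,0,0,0,0,0,0.045],[0,0,0,0,0,0,0.045]],
])

```text
clock: 10.58
position: [0.407, 0.2804, 0.1366]
tool_rot: [0.147, 0.989, -0.001, -0.004]
ft_force: [0.6, -1.0, -0.2]
finger_gap: 0.0453
```

Run:
```python
from plant import monitor,cams
from h import *
import pickle
s=monitor.observe();c=cams.snapshot("wrist")
pickle.dump((s,c),open("w11.pkl","wb"))
print(s["clock"],s["position"],s["qpos"],R.from_quat(s["tool_rot"]).as_matrix()[:,1:])
print(proj(c,[[.4385,.274,.018],[.4998,.2551,.01]],s))
cv2.imwrite("pics/w11.png",c["color"][:,:,::-1])
```

```text
10.5833 [0.40695883 0.28038262 0.1366194 ] [ 0.49612702 -0.09644515  1.86933062  0.00447121  1.3763116  -0.77949424] [[ 2.91739708e-01 -8.77403250e-03]
 [ 9.56494908e-01  2.39080597e-04]
 [-2.33114411e-03 -9.99961479e-01]]
[[287.41456458 240.46508909]
 [286.89509555 295.31204242]]
```

View pics/w11.png

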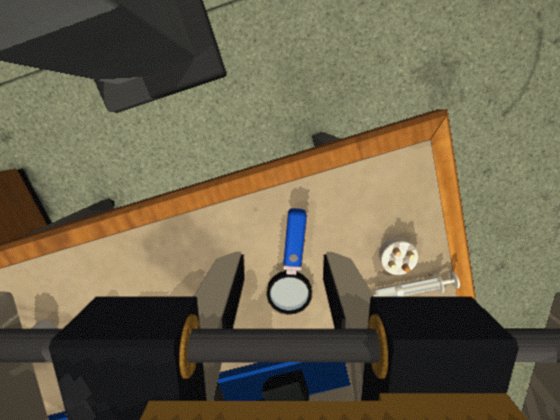

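The loupe's handle runs from (297,208) to (293,266) and the lens is centred at about (290,291). I'll fit both.

Run:
```python
from h import *
import pickle
s,c=pickle.load(open("w11.pkl","rb"))
im=c["color"].astype(int)
m=(im[:,:,2]>im[:,:,0]+40)&(im[:,:,2]>70);m[:200]=0;m[275:]=0;m[:,:270]=0;m[:,320:]=0
ys,xs=np.nonzero(m);pts=np.c_[xs,ys].astype(np.float32)
print(len(xs),xs.min(),xs.max(),ys.min(),ys.max(),cv2.minAreaRect(pts))
blk=(im.max(2)<60);blk[:262]=0;blk[318:]=0;blk[:,:262]=0;blk[:,318:]=0
n,l,st,ce=cv2.connectedComponentsWithStats(blk.astype(np.uint8));
for i in range(1,n):
  if st[i,4]>60: print(st[i],ce[i])
i=1+np.argmax(st[1:,4]);yy,xx=np.nonzero(l==i);e=cv2.fitEllipse(cv2.convexHull(np.c_[xx,yy].astype(np.float32)));print(e)
a=onz(c,xs.mean(),ys.mean(),.0165,s);L=onz(c,*e[0],.0075,s);d=L-a
print("grip",a,"lens",L,"d",np.hypot(*d[:2]),np.degrees(np.arctan2(d[1],d[0])))
```

```text
970 284 305 209 266 ((294.66339111328125, 237.3663330078125), (18.109676361083984, 57.51314926147461), 5.710593223571777)
[267 271  45  43 428] [288.41588785 290.44859813]
((288.87158203125, 291.8605651855469), (42.8412971496582, 44.75539016723633), 88.55643463134766)
grip [0.43733503 0.2816563  0.0165    ] lens [0.49794715 0.25783558 0.0075    ] d 0.06512492945588244 -21.454949827115353
```

Run:
```python
from plant import monitor
from h import *
s=monitor.observe();print(s["position"])
plan(s,[.438,.281,.0035],68.5)
```

```text
[0.40745455 0.28002142 0.13718859]
turn first [-0.1  -0.43  4.47] then shift mm [-28.1  12.1 133.7] len 137.1 yaw now tgt 68.5
```

Emit:
move_arm([
  [[0,0,0,-0.1,-0.4,4.5,0.045],[-0.0094,0.004,0.01,0,0,0,0.045],[-0.0094,0.004,0.02,0,0,0,0.045],[-0.0093,0.0041,0.02,0,0,0,0.045],[0,0,0.02,0,0,0,0.045],[0,0,0.01,0,0,0,0.045],[0,0,0,0,0,0,0.045],[0,0,0,0,0,0,0.045],[0,0,0,0,0,0,0.045]],
])

```text
clock: 11.38
position: [0.4394, 0.2821, 0.0595]
tool_rot: [0.187, 0.982, 0.001, 0.001]
ft_force: [-0.2, 0.0, 0.3]
finger_gap: 0.0447
```

Run:
```python
from plant import monitor,cams
from h import *
import pickle
s=monitor.observe();c=cams.snapshot("wrist")
pickle.dump((s,c),open("w12.pkl","wb"))
print(s["clock"],s["position"])
cv2.imwrite("pics/w12.png",c["color"][:,:,::-1])
im=c["color"].astype(int)
m=(im[:,:,2]>im[:,:,0]+40)&(im[:,:,2]>70);m[:150]=0;m[320:]=0;m[:,:250]=0;m[:,330:]=0
ys,xs=np.nonzero(m);print(len(xs),xs.min(),xs.max(),ys.min(),ys.max(),cv2.minAreaRect(np.c_[xs,ys].astype(np.float32)))
print(onz(c,xs.mean(),ys.mean(),.0165,s))
plan(s,[.438,.281,.0035],68.5)
```

```text
11.3833 [0.43941154 0.2820862  0.0595137 ]
1792 270 295 197 274 ((282.5, 235.5), (77.0, 25.0), 90.0)
[0.43706314 0.28199341 0.0165    ]
turn first [ 0.17  0.09 -0.05] then shift mm [ 0.9 -1.5 56. ] len 56.0 yaw now tgt 68.5
```

View pics/w12.png

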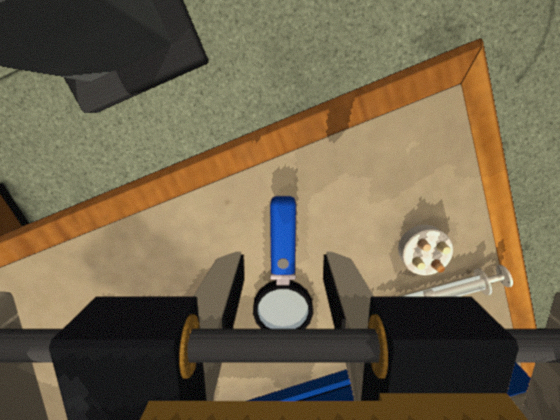

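The handle is aligned with the tool (270-295, 197-274) and centred between the fingers. Descending.

Emit:
move_arm([
  [[0.002,0,0.015,0.15,0.1,0,0.045],[0,0,0.018,0,0,0,0.045],[0,0,0.012,0,0,0,0.045],[0,0,0.006,0,0,0,0.045],[0,0,0,0,0,0,0.045],[0,0,0,0,0,0,0.045]],
])

```text
clock: 11.93
position: [0.4369, 0.2829, 0.0074]
tool_rot: [0.187, 0.982, -0.0, -0.001]
ft_force: [0.4, -0.1, -0.6]
finger_gap: 0.045
```

Emit:
move_arm([
  [[0,0,0.0035,0,0,0,0.045],[0,0,0,0,0,0,0.045],[0,0,0,0,0,0,0.012],[0,0,0,0,0,0,0.012],[0,0,0,0,0,0,0.012],[0,0,0,0,0,0,0.012],[0,0,0,0,0,0,0.012],[0,0,0,0,0,0,0.012],[0,0,0,0,0,0,0.012]],
], squeeze=45)

```text
clock: 12.68
position: [0.4369, 0.2829, 0.0037]
tool_rot: [0.187, 0.982, -0.0, -0.001]
ft_force: [-0.7, -0.1, 1.7]
finger_gap: 0.0178
```

Emit:
move_arm([
  [[0,0,-0.01,0,0,0,0.012],[0,0,-0.02,0,0,0,0.012],[0,0,-0.03,0,0,0,0.012],[0,0,-0.02,0,0,0,0.012],[0,0,-0.01,0,0,0,0.012],[0,0,0,0,0,0,0.012],[0,0,0,0,0,0,0.012]],
])

```text
clock: 13.27
position: [0.4371, 0.283, 0.0937]
tool_rot: [0.187, 0.982, -0.0, -0.0]
ft_force: [-1.5, 0.4, -1.7]
finger_gap: 0.0175
```

Run:
```python
from plant import monitor,cams
from h import *
import pickle
s=monitor.observe();c=cams.snapshot("wrist");c2=cams.snapshot("side")
pickle.dump((s,c,c2),open("w13.pkl","wb"))
print(s["clock"],s["position"],s["finger_gap"])
cv2.imwrite("pics/w13.png",c["color"][:,:,::-1]);crop(c2,"s13",160,120,270,215,7)
```

```text
13.2667 [0.43708029 0.28295188 0.09367334] 0.017456318945196347
```

View pics/w13.png

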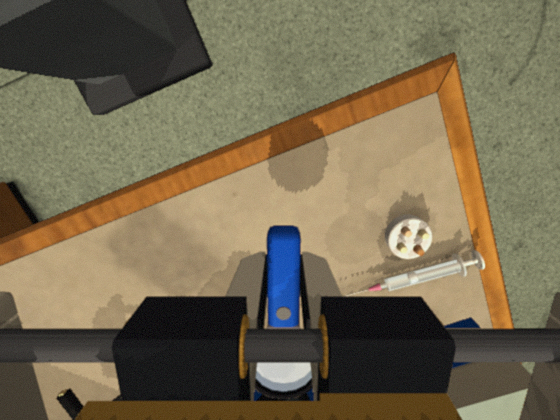

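View pics/s13.png

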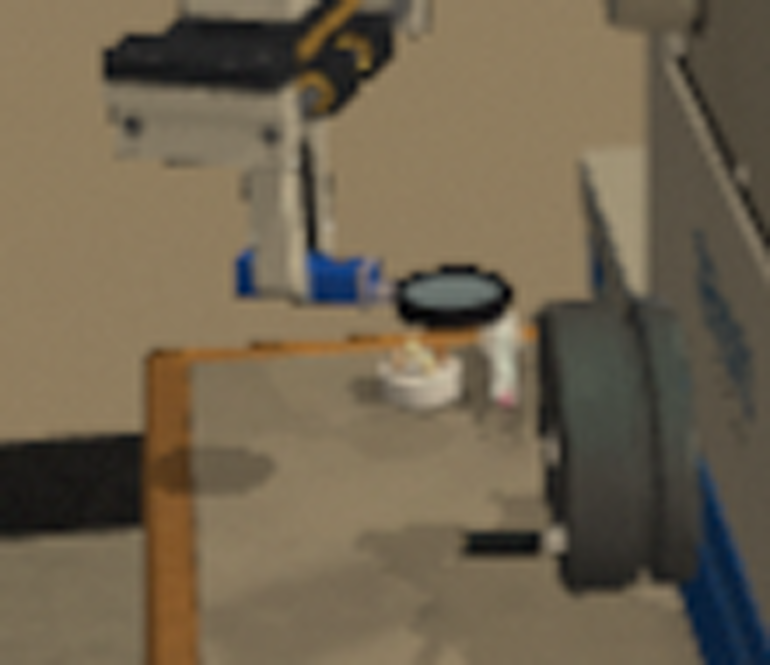

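Run:
```python
from plant import monitor
from h import *
s=monitor.observe();print(s["position"],s["clock"])
w=[[.37,.283,.15],[.37,-.03,.15],[.4815,-.2795,.15]]
for t in w: plan(s,t); s=dict(s);s["position"]=np.array(t)
```

```text
[0.43584256 0.28232758 0.09189624] 13.3667
turn first [-0.17 -0.18 -0.  ] then shift mm [ 61.5 -23.5 -58.1] len 87.8 yaw now tgt 68.48159907503394
turn first [-0.17 -0.18 -0.  ] then shift mm [-114.8 -291.2    0. ] len 313.0 yaw now tgt 68.48159907503394
turn first [-0.17 -0.18 -0.  ] then shift mm [-195.2 -191.2    0. ] len 273.3 yaw now tgt 68.48159907503394
```

Emit:
move_arm([
  [[0.0123,-0.0047,-0.0116,0,0,0,0.012],[0.0123,-0.0047,-0.0116,0,0,0,0.012],[0.0123,-0.0047,-0.0116,0,0,0,0.012],[0.0123,-0.0047,-0.0116,0,0,0,0.012],[0.0123,-0.0047,-0.0116,0,0,0,0.012],[-0.0052,-0.0132,0,0,0,0,0.012],[-0.0096,-0.0243,0,0,0,0,0.012],[-0.0096,-0.0243,0,0,0,0,0.012],[-0.0096,-0.0243,0,0,0,0,0.012],[-0.0096,-0.0243,0,0,0,0,0.012],[-0.0096,-0.0243,0,0,0,0,0.012],[-0.0096,-0.0243,0,0,0,0,0.012],[-0.0096,-0.0243,0,0,0,0,0.012],[-0.0096,-0.0243,0,0,0,0,0.012],[-0.0096,-0.0243,0,0,0,0,0.012],[-0.0096,-0.0243,0,0,0,0,0.012],[-0.0096,-0.0243,0,0,0,0,0.012],[-0.0044,-0.0111,0,0,0,0,0.012]],
])

```text
clock: 14.87
position: [0.3702, -0.0321, 0.1502]
tool_rot: [0.187, 0.982, -0.001, -0.002]
ft_force: [0.5, -0.1, -0.6]
finger_gap: 0.0178
```

Run:
```python
from plant import monitor
from h import *
s=monitor.observe();print(s["position"],s["clock"],s["finger_gap"])
plan(s,[.4815,-.2795,.15],68.5)
```

```text
[ 0.37021124 -0.03214101  0.15017206] 14.8667 0.017752168826580744
turn first [-0.13 -0.22 -0.1 ] then shift mm [-194.2 -189.4    0.2] len 271.2 yaw now tgt 68.5
```

Emit:
move_arm([
  [[-0.0092,-0.0089,0,0,0,0,0.012],[-0.0185,-0.018,0,0,0,0,0.012],[-0.0185,-0.018,0,0,0,0,0.012],[-0.0185,-0.018,0,0,0,0,0.012],[-0.0185,-0.018,0,0,0,0,0.012],[-0.0185,-0.018,0,0,0,0,0.012],[-0.0185,-0.018,0,0,0,0,0.012],[-0.0185,-0.018,0,0,0,0,0.012],[-0.0185,-0.018,0,0,0,0,0.012],[-0.0185,-0.018,0,0,0,0,0.012],[-0.0185,-0.018,0,0,0,0,0.012],[0,0,0,0,0,0,0.012],[0,0,0,0,0,0,0.012],[0,0,0,0,0,0,0.012],[0,0,0,0,0,0,0.012]],
])

```text
clock: 16.12
position: [0.4821, -0.2757, 0.1508]
tool_rot: [0.186, 0.982, 0.0, -0.002]
ft_force: [0.6, 0.1, -1.0]
finger_gap: 0.0179
```

Run:
```python
from plant import monitor,cams
from h import *
import pickle
s=monitor.observe();c=cams.snapshot("wrist");c2=cams.snapshot("side")
pickle.dump((s,c,c2),open("w14.pkl","wb"))
print(s["clock"],s["position"],s["finger_gap"])
plan(s,[.4815,-.2795,.0867],68.5)
cv2.imwrite("pics/w14.png",c["color"][:,:,::-1]);crop(c2,"s14",220,215,340,330,6)
```

```text
16.1167 [ 0.48208207 -0.27565055  0.15075508] 0.017896834017989045
turn first [-0.02 -0.19  0.02] then shift mm [-0.9 -3.8 64.1] len 64.2 yaw now tgt 68.5
```

View pics/w14.png

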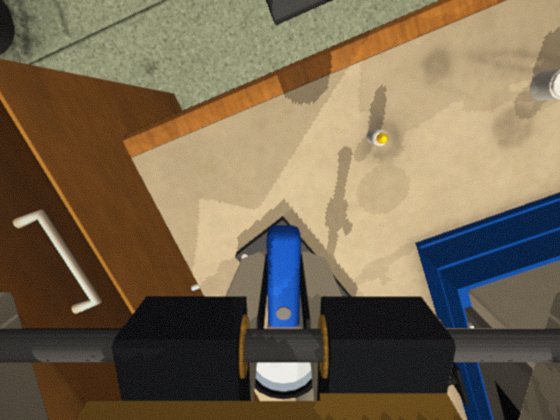

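View pics/s14.png

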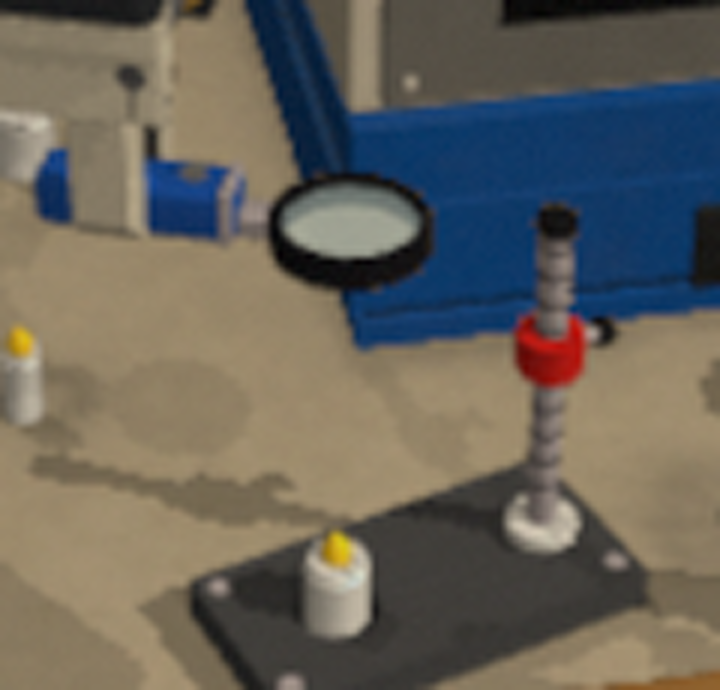

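```bash
cat > fitlens.py <<'E'
from h import *
from scipy.optimize import least_squares
t=np.linspace(0,2*np.pi,91)
D=lambda x,y,z,r:np.c_[x+r*np.cos(t),y+r*np.sin(t),0*t+z]
def pred(c2,x,y,z):
    a=np.vstack([proj(c2,D(x,y,z+d,.024)) for d in(-.005,.005)]);return np.r_[a.min(0),a.max(0)]
def fit(c2,box,z):
    # box: u0,v0,u1,v1 ; z fixed
    r=least_squares(lambda p:pred(c2,p[0]/1e3,p[1]/1e3,z)-box,[540,-300]);return r.x,r.fun
E
python3 - <<'E'
from fitlens import *
import pickle
s,c,c2=pickle.load(open("w14.pkl","rb"))
g=lambda x,y:(220+(x+.5)/6-.5,215+(y+.5)/6-.5)
box=np.r_[g(270,170),g(433,288)]
for z in (.145,.149,.152,.156):
    x,f=fit(c2,box,z);print(z,x.round(1),f.round(2),(x-s["position"][:2]*1e3).round(1))
print("collar box obs",g(516,312),g(585,386))
E
```

```text
0.145 [ 547.8 -287.9] [-0.19 -0.36  0.19  0.3 ] [ 65.7 -12.3]
0.149 [ 546.6 -293.6] [-0.32 -0.46  0.32  0.38] [ 64.5 -18. ]
0.152 [ 545.7 -297.9] [-0.42 -0.54  0.42  0.44] [ 63.7 -22.3]
0.156 [ 544.6 -303.6] [-0.55 -0.65  0.55  0.52] [ 62.5 -28. ]
collar box obs (305.5833333333333, 266.5833333333333) (317.0833333333333, 278.9166666666667)
```

Emit:
move_arm([
  [[0.001,-0.0022,0.008,0,-0.2,0,0.012],[0.0011,-0.0022,0.012,0,0,0,0.012],[0,0,0.014,0,0,0,0.012],[0,0,0.012,0,0,0,0.012],[0,0,0.01,0,0,0,0.012],[0,0,0.006,0,0,0,0.012],[0,0,0.002,0,0,0,0.012],[0,0,0,0,0,0,0.012],[0,0,0,0,0,0,0.012],[0,0,0,0,0,0,0.012],[0,0,0,0,0,0,0.012],[0,0,0,0,0,0,0.012]],
])

```text
clock: 17.22
position: [0.4797, -0.2806, 0.0884]
tool_rot: [0.187, 0.982, -0.001, 0.001]
ft_force: [-0.3, -0.7, -1.1]
finger_gap: 0.0179
```

Run:
```python
from plant import monitor,cams
from h import *
import pickle
s=monitor.observe();c=cams.snapshot("wrist");c2=cams.snapshot("side");c3=cams.snapshot("scene")
pickle.dump((s,c,c2,c3),open("w15.pkl","wb"))
print(s["clock"],s["position"],s["finger_gap"],s["ft_force"])
plan(s,[.4785,-.279,.0865],68.5)
cv2.imwrite("pics/w15.png",c["color"][:,:,::-1]);crop(c2,"s15",240,230,335,330,7)
```

```text
17.2167 [ 0.47968388 -0.28059471  0.08842073] 0.017937464053101024 [-0.27583379 -0.66972545 -1.13890117]
turn first [-0.07  0.18 -0.02] then shift mm [1.7 1.  1.9] len 2.8 yaw now tgt 68.5
```

View pics/s15.png

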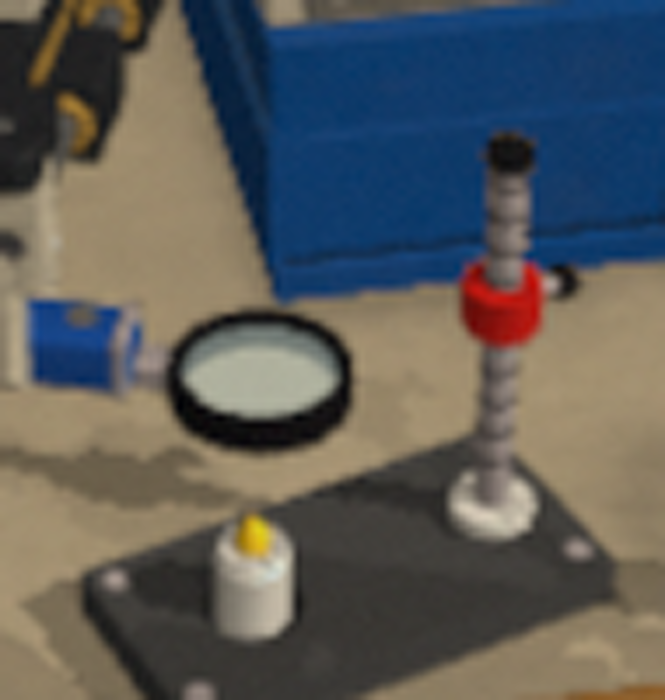

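View pics/w15.png

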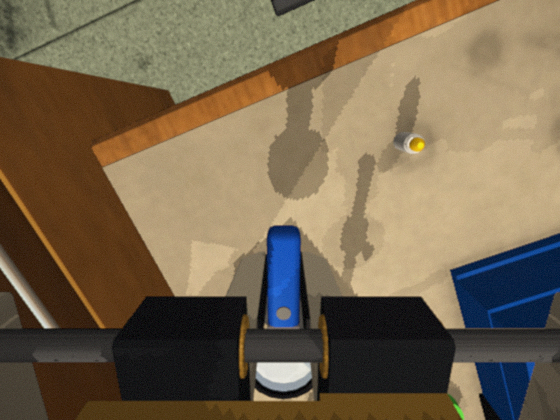

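Run:
```python
from fitlens import *
import pickle
s,c,c2,c3=pickle.load(open("w15.pkl","rb"))
g=lambda x,y:np.array((240+(x+.5)/7-.5,230+(y+.5)/7-.5))
box=np.r_[g(167,308),g(352,451)]
for z in (.084,.087,.0895,.093):
    x,f=fit(c2,box,z);print(z,x.round(1),f.round(2),(x-s["position"][:2]*1e3).round(1))
# holder axis: left/right edges of metal top & tip
for n,x,y,z in (("top disc",253,546,.034),("tip",256,516,.042)):
    print(n,onz(c2,*g(x,y),z))
# expected boxes
print("holder pred at .541,-.303", (proj(c2,[[.541,-.303,.034],[.541,-.303,.042]])-[240,230]+.5)*7)
im=c3["color"];cv2.imwrite("pics/sc15.png",cv2.resize(im[180:330,40:300,::-1],None,fx=3,fy=3,interpolation=cv2.INTER_CUBIC))
print(proj(c3,[[.541,-.303,.03],[.611,-.28,.088]]))
```

```text
0.084 [ 543.8 -296.3] [-0.19 -0.44  0.19  0.37] [ 64.1 -15.7]
0.087 [ 543.1 -300. ] [-0.28 -0.51  0.28  0.43] [ 63.4 -19.4]
0.0895 [ 542.5 -303.1] [-0.34 -0.57  0.34  0.48] [ 62.8 -22.5]
0.093 [ 541.6 -307.4] [-0.44 -0.65  0.44  0.54] [ 61.9 -26.8]
top disc [ 0.5411619  -0.30283649  0.034     ]
tip [ 0.54236357 -0.30052595  0.042     ]
holder pred at .541,-.303 [[253.01120289 546.98989266]
 [253.16566152 523.35125313]]
[[318.19142657 182.84179787]
 [299.25317537 167.72225607]]
```

View pics/sc15.png

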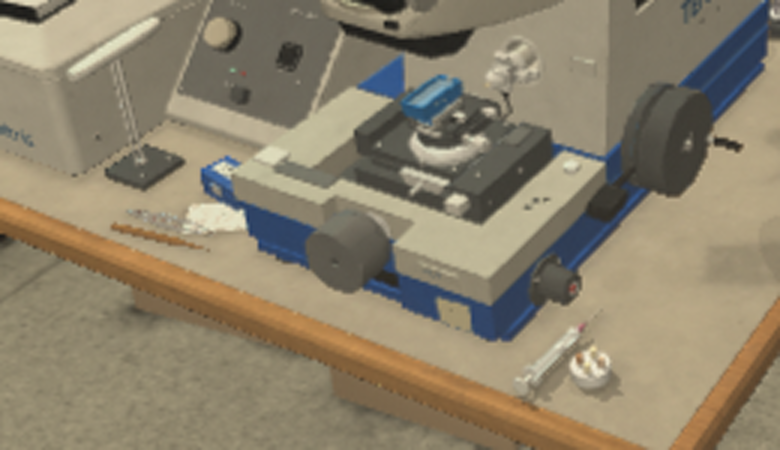

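Emit:
move_arm([
  [[0.001,0,0.0012,0,0,0,0.012],[0,0,0,0,0,0,0.012],[0,0,0,0,0,0,0.012],[0,0,0,0,0,0,0.012],[0,0,0,0,0,0,0.012],[0,0,0,0,0,0,0.012],[0,0,0,0,0,0,0.012],[0,0,0,0,0,0,0.012]],
])

```text
clock: 18.03
position: [0.4784, -0.2799, 0.0865]
tool_rot: [0.187, 0.982, -0.001, 0.001]
ft_force: [-0.1, -0.1, -0.8]
finger_gap: 0.0178
```

Run:
```python
from plant import monitor,cams
from h import *
s=monitor.observe();c2=cams.snapshot("side");s2=monitor.observe()
print(s["clock"],s["position"],s2["position"],s["finger_gap"],R.from_quat(s["tool_rot"]).as_matrix()[:,2],np.abs(s2["qvel"]).max())
crop(c2,"s16",240,230,335,330,7)
```

```text
18.0333 [ 0.47838727 -0.27994685  0.08654647] [ 0.47837543 -0.27998658  0.08655098] 0.01776130152975286 [ 0.00161789 -0.0016789  -0.99999728] 0.0018481658364728998
```

View pics/s16.png

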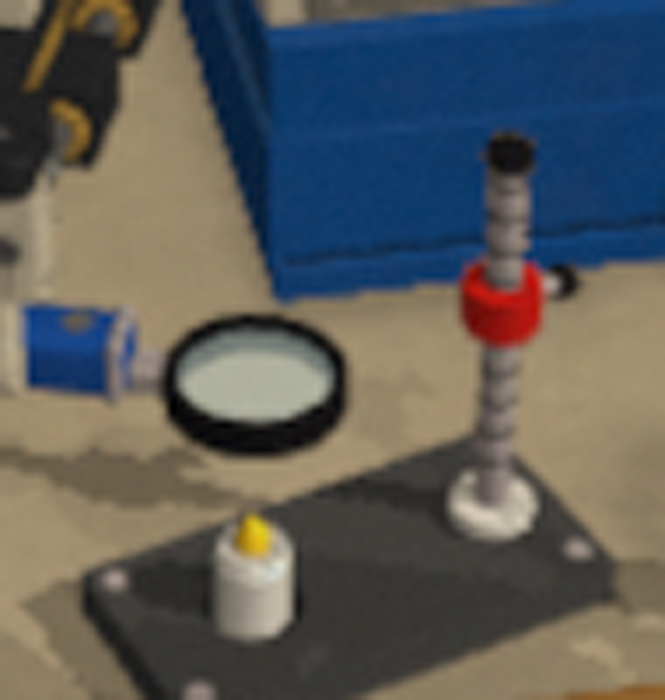

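The lens is centred at u≈254, above the holder axis at u≈253; it is level and still, and the collar has not moved. Handing in.

```bash
python3 -c "
from plant import job_done
print(job_done())"
```

```text
the job is handed in; nothing more can be done
None
```

I put the 20 mm holder in the stand's socket and let go. I then picked up the loupe by its handle and handed in with it held over the holder, at about 18 s of the 67 s allowed; no verdict was reported.

**Holder:** While lowering, the force rose to 5 N with the fingertips at 19 mm, which matches the holder resting on the socket floor. After release it stood upright in the side view, at about (0.541, -0.303).

**Loupe position:** The lens is at about (0.541, -0.304), about 1–2 mm sideways of the holder's axis. It was level in the last side picture. The arm was still, with the fingers closed to 17.8 mm on the handle.

**Height:** I put the lens at about 0.088 m. The collar came out at 0.088 m, good to about 1.5 mm; the side camera alone gave 0.085 to 0.088 m. The margin is 7 mm.

**Disagreements:**
- While the holder was held, the wrist camera put its top and bottom 1–2 mm apart sideways. That could be a slight tilt or a calibration error, so I corrected the alignment step by step as I lowered it.
- The side and wrist cameras differed by up to 7 mm on the handle's position and about 4° on the loupe's direction. I used the wrist view, and the grip confirmed it.

**Not checked:** I had no direct reading of contact between the loupe and the stand or holder. The pictures show clear gaps to both.

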